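Stack a bearing housing, spacer and cover in an inclined nest

TASK

Stack the three steel parts in the round pocket of the leaning fixture, ready for pressing: first the bearing housing with its open end up, then the spacer ring, then the cover disc with its round boss up. Lower each one in rather than dropping it, let it sit flat on what is below before fetching the next, and leave the canister, jar and spanner where they are.

Things in the scene. Friction and masses are not known exactly. Their poses are not given: they have to be found in the camera images.
- nest: Dark steel round pocket, leaning 25 deg back towards the robot. Origin: centre of its flat floor. z: pocket axis, out of the mouth; y: level; x: up the slope. Two curved walls face each other at +x and -x (50 deg either side of x), inner radius 35.5 mm, 62 mm high plus flared lip to 72 mm, outer radius 44 mm (lip 48). At +y and -y open slots 45 mm wide down to the floor let fingers in.
- fixture: Stand of the pocket, fixed to the bench: base plate 160 mm (x) by 130 mm (y), 12 mm high, webs, and the nest's tilted floor plate 108 x 96 x 10 mm on top. Origin: on the bench, 55 mm straight below the centre of the pocket's floor. z: up; x: horizontal, from the pocket's low side to its high side; its yaw varies.
- housing: Bearing housing: plain steel, outside diameter 64 mm (63 mm over the top 10 mm), 36 mm high, open at the top with a 46 mm bore 10 mm deep. Starts standing on the bench, open end up. Origin: centre of its underside; z: its axis, towards the open end. About 0.35 kg.
- spacer: Spacer ring: plain steel, outside diameter 64 mm, hole 32 mm, 20 mm thick. Starts lying flat on the bench. Origin: centre of its underside; z: its axis. About 0.25 kg.
- cover: Cover disc: plain steel, diameter 64 mm, 14 mm thick, with a central round boss on top, 26 mm in diameter and 14 mm high (28 mm in all). Starts flat on the bench, boss up. Origin: centre of its underside; z: its axis, towards the boss. About 0.28 kg.
- canister: Bystander: open aluminium canister, rim 96 mm across, 100 mm high, standing on the bench. Origin: centre of its underside.
- jar: Bystander: closed grey jar with a black lid, 60 mm across, 85 mm high. Origin: centre of its underside.
- spanner: Bystander: steel spanner 180 mm long, lying on the bench along its own x. Origin: under its middle.
Not all that is in view belongs to the job. What is shaped like the spacer but green or yellow is not meant.

How it is judged:
On the way, in this order (a step that is already met when the one before it is completed fails the run):
1. the bearing housing sits flat in the pocket, on its floor, let go (x of housing in the frame of nest between -0.007 and 0.007 m and y of housing in the frame of nest between -0.007 and 0.007 m and z of housing in the frame of nest between -0.003 and 0.003 m and angle between the z axis of housing and the z axis of nest, either way round below 0.06 rad and contact force between the fingers and housing below 0.05 N and linear speed of housing below 0.02 m/s), for 0.2 s.
2. the spacer ring sits flat in the pocket, on the housing, let go (x of spacer in the frame of nest between -0.007 and 0.007 m and y of spacer in the frame of nest between -0.007 and 0.007 m and z of spacer in the frame of nest between 0.033 and 0.039 m and angle between the z axis of spacer and the z axis of nest, either way round below 0.06 rad and contact force between the fingers and spacer below 0.05 N and linear speed of spacer below 0.02 m/s), for 0.2 s.
3. the cover disc sits flat in the pocket, on the spacer, let go (x of cover in the frame of nest between -0.007 and 0.007 m and y of cover in the frame of nest between -0.007 and 0.007 m and z of cover in the frame of nest between 0.053 and 0.059 m and angle between the z axis of cover and the z axis of nest, either way round below 0.06 rad and contact force between the fingers and cover below 0.05 N and linear speed of cover below 0.02 m/s), for 0.2 s.
At the end, for the whole second after the job is handed in: Housing on the pocket floor (open end up), spacer on it, cover on that (boss up): each within 7 mm of the pocket axis in x and in y, within 3 mm of its seated height (0, 36, 56 mm along the axis), square to it within 0.06 rad, let go and at rest (under 0.02 m/s) (all of step 1 and all of step 2 and all of step 3); the robot touches nothing.
It fails at once if a part is dropped (faster than 0.65 m/s while out of the fingers, a fall of over 20 mm) ((linear speed of housing above 0.65 m/s and contact force between the fingers and housing below 0.01 N) or (linear speed of spacer above 0.65 m/s and contact force between the fingers and spacer below 0.01 N) or (linear speed of cover above 0.65 m/s and contact force between the fingers and cover below 0.01 N)).
It fails at once if the canister, jar or spanner is moved by more than 30 mm (distance of any of canister, jar, spanner from where it was at the start of the episode above 0.03 m).
It also fails if it takes over 69 s, if anything falls off the work surface, if the arm or the gripper's body presses on something with over 40 N, if the wrist force passes 120 N, or if a joint passes its speed limit or range.

ROBOT

A 7-joint arm with a two-finger parallel gripper is mounted at the origin on the work surface. World frame = base frame: x ahead of the robot, y to its left, z up, the work surface at z = 0. Lengths are in m, angles in rad, forces in N, time in s.
With the tool pointing down it reaches from about 0.4 to 0.85 m from the base axis. Payload 10.4 kg.
Tool frame: the origin (TCP) lies at the very end of the fingers, on their centre line; the grasp point (between the pads) lies 19 mm behind it (tcp_to_grasp is the distance from the TCP to the grasp point, in m); z points along the fingers, y is the line along which they close (so a half turn about z gives the same grasp; the last joint's range is limited). The gripper opens to 87 mm and grips with 3 to 60 N. Pads are 19 mm wide; open, the fingers measure 117 mm over their backs; the gripper's body (75 mm by 190 mm) begins 51 mm behind the grasp point.
Start: joints at [-1.177, 0.332, -0.065, 1.46, 0.022, 1.35, -0.088], TCP at [0.253, 0.572, 0.223] pointing down, gripper open.
Joint ranges: [-2.6, 2.6], [-0.5, 2.12], [-1.47, 1.34], [0.16, 2.42], [-1.27, 4.41], [0.06, 2.06], [-2.6, 2.6]. Speed limits (rad/s): [2.22, 2.22, 2.79, 2.79, 3.14, 3.14, 3.14].

INTERFACE

Orientations are given as a unit quaternion [w, x, y, z].
In Python, from bench import * gives the robot as it stands.
- The arm moves only by the tool arm_command, never from a script. Its argument "targets" is a list of rows, each an object of numbers: "tx", "ty", "tz": the shift along the tool's x, y, z in units of 400 mm (1.0 is 400 mm); "rx", "ry", "rz": the turn, a rotation vector about the tool's x, y, z in units of 90 degrees (1.0 is 90 degrees); "jaw": the opening, from -1 (shut) to 1 (fully open). In form: [{"tx": .., "ty": .., "tz": .., "rx": .., "ry": .., "rz": .., "jaw": ..}, ...]. A call has 1 to 8 rows; each row is the pose to reach, as a shift and turn from the pose commanded when the call began, along the tool's axes at that moment; what a row does not reach only later rows make up. A row lasts 1/10 s, in which the tool goes at most 50 mm and 8.59 degrees, less where a joint would pass 70% of its speed; a pose out of reach is approached as far as the arm can. A call with a number of a shift or a turn outside -1 to 1 is refused whole. A call with a gripper value outside its range is refused whole. The fingers move at their own pace and stop on an object; "squeeze" is the grip in N (left out, the last holds). Time passes only in rows, so rows that repeat a pose let the fingers close. It gives the time, the measured TCP pose, the force, the opening and the grip force at its end, in the units of the state.
- get_state(): the state, without advancing time (a new reading comes with each control period).
- get_image(name): name is "side" or "top" or "wrist"; returns a dict with "frame" (400x640x3 uint8, blue, green, red), "fx", "fy", "cx", "cy" (pixels), "world_to_cam" (4x4, takes a point from world to camera coordinates). Camera axes: x right, y down, z forward; pixel columns grow to the right and rows downward; lengths in m; the calibration is good to about 2 mm. A picture is of the moment at which its call begins. There is no depth.
- sign_off(): hands the job in; it is judged then, once.
The state is a dict: "time": time; "joint_positions": joint angles; "qd": joint speeds; "tau": joint torques, N m; "tcp_pos": TCP position; "eef_rot": TCP orientation; "wrist_force": force on the tool from outside, world axes, zero at the start; "torque": the same for the moment, N m; "gripper_width": finger opening in m; "finger_force": force on a finger pad.
Only numpy, scipy, OpenCV 4.12 (cv2) and the standard library are available. Lean on these libraries where they do the work, as an engineer would, in place of code of your own. Each camera call takes 0.05 s, during which the arm holds its last target. There are 200 camera calls.

## Working session

There is one attempt and no reset: what is moved stays moved. The work goes in short steps, Python scripts to look and compute and a tool call to move; the robot and the scene stay as the last step left them, time stands still between calls to the robot, and variables do not carry over. Pictures are saved under pics/ and viewed, at most 10 in all, crops included, and the job is handed in when it is done.

Besides the shell and the picture viewer there is one more tool, called after "Call:" as name([rows], argument=value, ...), one row to a line, values as JSON. arm_command: Moves the arm, as the interface text tells. Shifts and turns lie within -1 to 1; 1 stands for 400 mm of shift or 90 degrees of turn. Its arguments: {"type":"object","properties":{"targets":{"type":"array","items":{"type":"object","properties":{"tx":{"type":"number","minimum":-1,"maximum":1},"ty":{"type":"number","minimum":-1,"maximum":1},"tz":{"type":"number","minimum":-1,"maximum":1},"rx":{"type":"number","minimum":-1,"maximum":1},"ry":{"type":"number","minimum":-1,"maximum":1},"rz":{"type":"number","minimum":-1,"maximum":1},"jaw":{"type":"number"}}}},"squeeze":{"type":"number"}},"required":["targets"]}

```bash
mkdir -p pics; ls
python3 - <<'E'
from bench import *
import cv2,numpy as np,pickle
d={}
for n in ["top","side"]:
    d[n]=get_image(n); cv2.imwrite(f"pics/{n}0.png",d[n]["frame"])
    print(n,d[n]["fx"],d[n]["cx"],d[n]["cy"]);print(np.round(d[n]["world_to_cam"],3))
pickle.dump(d,open("im0.pkl","wb"))
s=get_state();print(s)
E
```

```text
pics
top 413.1491760856486 325.7787672951465 194.8837327769236
[[-0.022 -1.    -0.005 -0.048]
 [-0.977  0.023 -0.21   0.583]
 [ 0.21   0.    -0.978  1.092]
 [ 0.     0.     0.     1.   ]]
side 489.567791529187 323.36195678073824 202.38803995920313
[[ 9.270e-01 -3.760e-01  1.000e-03 -5.640e-01]
 [-1.910e-01 -4.730e-01 -8.600e-01  1.120e-01]
 [ 3.240e-01  7.970e-01 -5.100e-01  1.225e+00]
 [ 0.000e+00  0.000e+00  0.000e+00  1.000e+00]]
{'time': 0.1, 'joint_positions': array([-1.17657605,  0.332823  , -0.06473206,  1.46086446,  0.0216187 ,
        1.34989153, -0.08848666]), 'qd': array([-0.00061301, -0.00188899,  0.00086078, -0.0019481 ,  0.00173335,
        0.00153542,  0.00103533]), 'tau': array([ 2.19423448e-03, -6.24544072e+01,  2.50371936e-02, -3.90714383e+01,
       -6.15490763e-02,  3.66202730e-02,  6.81484744e-05]), 'tcp_pos': array([0.25288478, 0.57117314, 0.22182124]), 'eef_rot': array([-1.01120310e-04,  2.06871828e-01,  9.78367840e-01, -6.36976502e-04]), 'wrist_force': array([-0.28497782,  0.22016161,  0.07075668]), 'torque': array([ 0.00490174, -0.01585946,  0.02802596]), 'finger_force': 0.0, 'gripper_width': 0.08710282599539923}
```

View pics/top0.png

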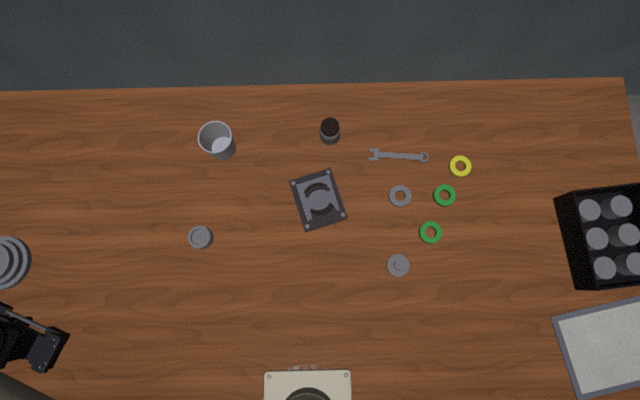

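View pics/side0.png

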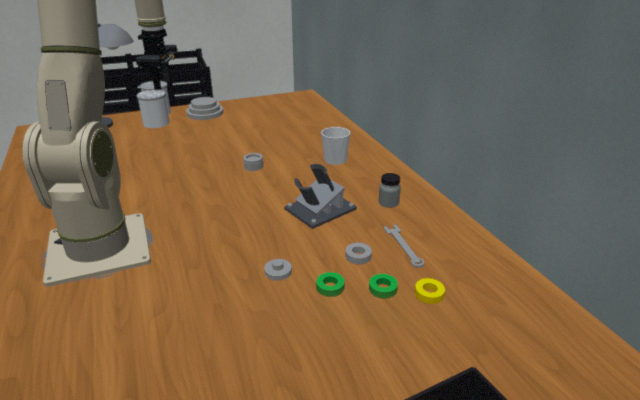

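Run:
```python
import cv2,numpy as np,pickle
d=pickle.load(open("im0.pkl","rb"))
def c(n,u,v,w,h,s): return cv2.resize(d[n]["frame"][v:v+h,u:u+w],None,fx=s,fy=s,interpolation=cv2.INTER_CUBIC)
M=np.zeros((600,800,3),np.uint8)
M[:360,:400]=c("top",280,162,80,72,5)   
M[:360,400:]=c("side",280,155,80,72,5)
for i,(u,v) in enumerate([(180,217),(380,176),(378,245)]): M[360:600,i*240:i*240+240]=c("top",u,v,40,40,6)
cv2.imwrite("pics/m1.png",cv2.convertScaleAbs(M,alpha=1.6,beta=10))
```

```text
(no output)
```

View pics/m1.png

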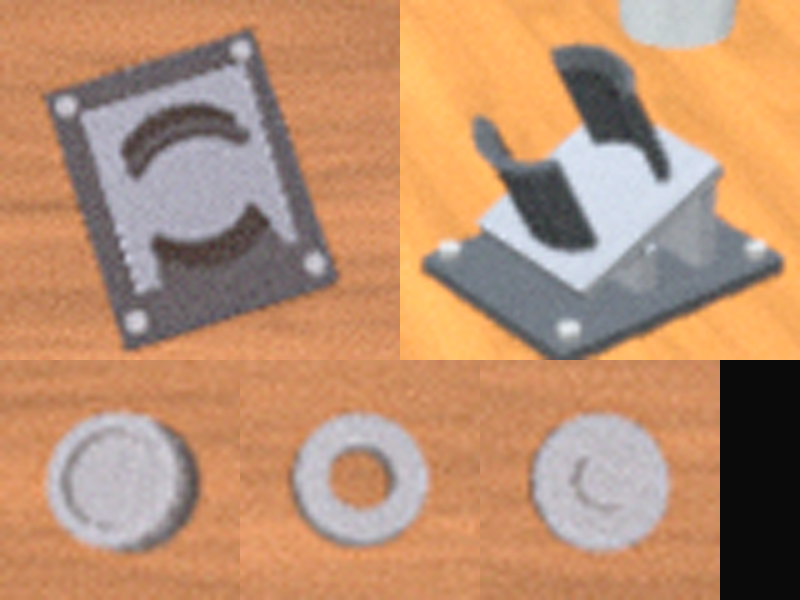

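Overview: housing at top-px (200,237), fixture at (318,200), spacer at (400,196), cover at (398,265). The fixture's high side faces away from the robot (image up). The base plate corners in the top view are about (289,181), (330,168), (348,217) and (306,232).

```bash
cat > h.py <<'E'
import cv2,numpy as np,pickle
from scipy.optimize import least_squares
from scipy.spatial.transform import Rotation as Rn
def proj(im,P):
    W=np.array(im["world_to_cam"]);p=np.atleast_2d(P)@W[:3,:3].T+W[:3,3]
    return np.c_[im["fx"]*p[:,0]/p[:,2]+im["cx"],im["fy"]*p[:,1]/p[:,2]+im["cy"]]
def nest(f):
    c,s=np.cos(f[2]),np.sin(f[2]);t=np.radians(25)
    Rz=np.array([[c,-s,0],[s,c,0],[0,0,1]])
    R=Rz@Rn.from_euler('y',-t).as_matrix()   # x tips up, z leans to -x
    return np.array([f[0],f[1],.055]),R
def go(pos,R,s):
    "shift/turn from the present pose, in move units"
    w,x,y,z=s["eef_rot"];C=Rn.from_quat([x,y,z,w])
    t=C.inv().apply(np.array(pos)-s["tcp_pos"])/.4
    r=(C.inv()*Rn.from_matrix(R)).as_rotvec()/(np.pi/2)
    return np.round(np.r_[t,r],4)
E
python3 - <<'E'
from h import *
d=pickle.load(open("im0.pkl","rb"))
th=np.linspace(0,2*np.pi,40)
prof={"housing":[(32,0),(32,26),(31.5,36)],"spacer":[(32,0),(32,20)],"cover":[(32,0),(32,14),(13,28)]}
seed={"housing":((200,237),(253,162)),"spacer":((400,196),(358,253)),"cover":((398,265),(278,269))}
def hull(im,k,p):
    P=np.concatenate([np.c_[p[0]+r/1e3*np.cos(th),p[1]+r/1e3*np.sin(th),0*th+z/1e3] for r,z in prof[k]])
    return cv2.convexHull(proj(im,P).astype(np.float32))
def cen(h):
    m=cv2.moments(h);return np.array([m["m10"]/m["m00"],m["m01"]/m["m00"]]),m["m00"]
out={}
for k in prof:
    obs={}
    for n,s in zip(("top","side"),seed[k]):
        hsv=cv2.cvtColor(cv2.GaussianBlur(d[n]["frame"],(3,3),0),cv2.COLOR_BGR2HSV)
        m=np.zeros((400,640),np.uint8);a,b=s;m[b-17:b+18,a-17:a+18]=(hsv[b-17:b+18,a-17:a+18,1]<95)*255
        c=max(cv2.findContours(m,0,2)[0],key=cv2.contourArea)
        m2=np.zeros_like(m);cv2.fillPoly(m2,[cv2.convexHull(c)],1);ys,xs=np.nonzero(m2);obs[n]=(np.array([xs.mean(),ys.mean()]),len(xs))
    for sel in (("top",),("side",),("top","side")):
        f=lambda p:np.concatenate([cen(hull(d[n],k,p))[0]-obs[n][0] for n in sel])
        r=least_squares(f,[.5,0],x_scale=.1,diff_step=1e-3);print(k,sel,r.x.round(4),f(r.x).round(2))
    print([(n,obs[n][1],cen(hull(d[n],k,r.x))[1]) for n in obs]);out[k]=r.x
T=np.array([[47,95],[252,30],[338,275],[128,348]])/5+[280,162]
S=(np.array([[424,263],[781,259]])-[400,0])/5+[280,155]
def base(f):
    c,s=np.cos(f[2]),np.sin(f[2])
    return np.array([[f[0]+c*a-s*b,f[1]+s*a+c*b,.012] for a,b in ((.08,.065),(.08,-.065),(-.08,-.065),(-.08,.065))])
ft=lambda f:(proj(d["top"],base(f))-T).ravel()
fs=lambda f:(proj(d["side"],base(f)[[3,1]])-S).ravel()
for g in (ft,fs,lambda f:np.r_[ft(f),fs(f)]):
    r=least_squares(g,[.55,0,.33]);print("fix",r.x.round(4),r.fun.round(1))
out["fix"]=r.x;pickle.dump(out,open("est.pkl","wb"))
p,R=nest(r.x);print(R.round(3))
# overlay
M=[]
for n,(u,v) in (("top",(280,150)),("side",(280,140))):
    im=cv2.resize(d[n]["frame"],None,fx=4,fy=4);im=cv2.convertScaleAbs(im,alpha=1.5)
    for rr,z,col in ((35.5,0,(0,255,0)),(35.5,62,(0,255,255)),(48,72,(0,0,255))):
        for a0 in (0,np.pi):
            a=np.radians(np.linspace(-50,50,30))+a0
            P=p+(np.c_[rr*np.cos(a),rr*np.sin(a),0*a+z]/1e3)@R.T
            cv2.polylines(im,[(proj(d[n],P)*4+2).astype(int)],False,col,1)
    M.append(im[v*4:v*4+400,u*4:u*4+400])
cv2.imwrite("pics/o1.png",np.hstack(M))
E
```

```text
housing ('top',) [0.478  0.2999] [-0.  0.]
housing ('side',) [0.4788 0.2951] [-0. -0.]
housing ('top', 'side') [0.4786 0.2992] [ 0.25 -0.24 -0.38 -0.49]
[('top', 491, 482.5975374265108), ('side', 324, 322.18829897919204)]
spacer ('top',) [ 0.5867 -0.276 ] [ 0. -0.]
spacer ('side',) [ 0.5875 -0.2768] [0. 0.]
spacer ('top', 'side') [ 0.5872 -0.2764] [ 0.12 -0.18 -0.17 -0.06]
[('top', 419, 409.3877053188626), ('side', 497, 500.49558591423556)]
cover ('top',) [ 0.387 -0.259] [-0. -0.]
cover ('side',) [ 0.3882 -0.2603] [-0.  0.]
cover ('top', 'side') [ 0.3878 -0.2595] [ 0.19 -0.28 -0.27 -0.14]
[('top', 450, 427.36891674320213), ('side', 502, 502.1274548410438)]
fix [ 0.5812 -0.0386  0.3009] [-0.7 -0.4  0.2 -1.   0.7  0.8 -0.2  0.5]
fix [ 0.5808 -0.0481  0.3216] [-1.2 -0.1  1.2 -0.2]
fix [ 0.5818 -0.0401  0.3025] [-0.3 -0.5  0.6 -1.2  1.3  0.5  0.4  0.3 -1.7 -1.9  0.3 -1.3]
[[ 0.865 -0.298 -0.403]
 [ 0.27   0.955 -0.126]
 [ 0.423  0.     0.906]]
```

View pics/o1.png

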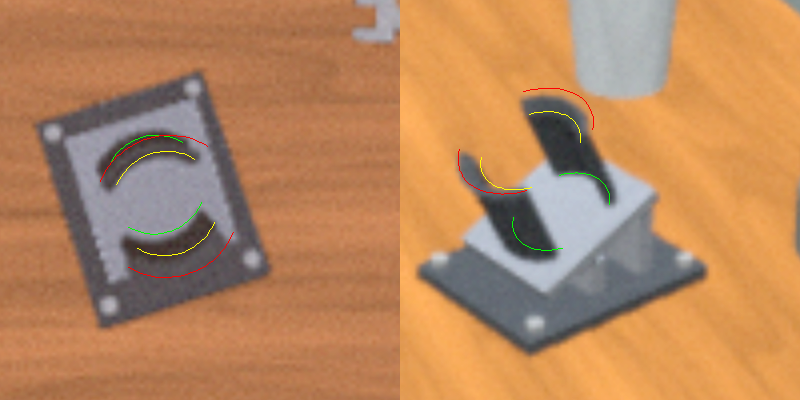

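```bash
cat >> h.py <<'E'
def down(az):  # tool pointing down, tool y at azimuth az
    y=np.array([np.cos(az),np.sin(az),0]);z=np.array([0,0,-1.]);return np.c_[np.cross(y,z),y,z]
def tooln(R): return np.c_[R[:,0],-R[:,1],-R[:,2]]
E
python3 - <<'E'
from h import *
from bench import *
e=pickle.load(open("est.pkl","rb"));s=get_state();p,R=nest(e["fix"])
w=get_image("wrist");W=np.array(w["world_to_cam"])
q=s["eef_rot"];C=Rn.from_quat([q[1],q[2],q[3],q[0]]).as_matrix()
cw=-W[:3,:3].T@W[:3,3];print("cam in tool",(C.T@(cw-s["tcp_pos"])).round(4),"\n",(W[:3,:3]@C).round(3),w["fx"])
mid=[.42,.25,.28]
print(go(mid,down(e["fix"][2]-np.pi/2),s))
print(go(p+.16*R[:,2],tooln(R),s))
s2=dict(s);s2["tcp_pos"]=np.array(mid);rr=Rn.from_matrix(down(e["fix"][2]-np.pi/2)).as_quat();s2["eef_rot"]=[rr[3],*rr[:3]]
print(go(p+.16*R[:,2],tooln(R),s2))
E
```

```text
cam in tool [ 7.79e-02 -1.00e-04 -1.62e-01] 
 [[-0.     1.    -0.001]
 [-0.959 -0.001 -0.283]
 [-0.283  0.001  0.959]] 302.3722088082246
[-7.0710e-01 -5.6530e-01 -1.4470e-01 -3.0000e-04  1.0000e-03  1.5421e+00]
[-1.2432 -1.1758  0.0561 -0.3355  0.127   1.5116]
[0.001  0.8127 0.2    0.     0.2778 0.    ]
```

Call:
arm_command([
  {"tx": -0.7071,"ty": -0.5653,"tz": -0.145,"rz": 0.75},
  {"tx": -0.7071,"ty": -0.5653,"tz": -0.145,"rz": 0.75},
  {"tx": -0.7071,"ty": -0.5653,"tz": -0.145,"rz": 0.75},
  {"tx": -0.7071,"ty": -0.5653,"tz": -0.145,"rz": 0.75},
  {"tx": -0.7071,"ty": -0.5653,"tz": -0.145,"rz": 0.75},
  {"tx": -0.7071,"ty": -0.5653,"tz": -0.145,"rz": 0.75},
  {"tx": -0.7071,"ty": -0.5653,"tz": -0.145,"rz": 0.75},
  {"tx": -0.7071,"ty": -0.5653,"tz": -0.145,"rz": 0.75},
])

```text
$.targets[0]: bad value
```

```bash
cat > g.py <<'E'
# usage: python3 g.py nest H [dx dy mm] | part name Z | xyz x y z ; prints move from the present pose
import sys
from h import *
from bench import *
e=pickle.load(open("est.pkl","rb"));s=get_state();p,R=nest(e["fix"])
if "nz" in e: p=e["nz"]
a=sys.argv[1:]
D=down(e["fix"][2]-np.pi/2)
if a[0]=="nest": t,T=p+R@np.array([float(a[2]) if len(a)>2 else 0,float(a[3]) if len(a)>3 else 0,float(a[1])])/1e3,tooln(R)
elif a[0]=="part": t,T=[*e[a[1]],float(a[2])/1e3],D
else: t,T=[float(v) for v in a[1:4]],D
print("t",s["time"],"tcp",np.round(s["tcp_pos"],4),"w",round(s["gripper_width"],4),"F",np.round(s["wrist_force"],1),"q",np.round(s["joint_positions"],2))
print(go(t,T,s).tolist())
E
python3 g.py nest 160
```

```text
t 0.15 tcp [0.2529 0.5712 0.2219] w 0.087 F [ 0.5  0.9 -0.1] q [-1.18  0.33 -0.06  1.46  0.02  1.35 -0.09]
[-1.2433, -1.1759, 0.0562, -0.3354, 0.1268, 1.5116]
```

Call:
arm_command([
  {"tx": -0.7,"ty": -0.56,"tz": -0.145,"rx": 0,"ry": 0,"rz": 0.75,"jaw": 1},
  {"tx": -0.7,"ty": -0.56,"tz": -0.145,"rx": 0,"ry": 0,"rz": 0.75,"jaw": 1},
  {"tx": -0.7,"ty": -0.56,"tz": -0.145,"rx": 0,"ry": 0,"rz": 0.75,"jaw": 1},
  {"tx": -0.7,"ty": -0.56,"tz": -0.145,"rx": 0,"ry": 0,"rz": 0.75,"jaw": 1},
  {"tx": -0.7,"ty": -0.56,"tz": -0.145,"rx": 0,"ry": 0,"rz": 0.75,"jaw": 1},
  {"tx": -0.7,"ty": -0.56,"tz": -0.145,"rx": 0,"ry": 0,"rz": 0.75,"jaw": 1},
  {"tx": -0.7,"ty": -0.56,"tz": -0.145,"rx": 0,"ry": 0,"rz": 0.75,"jaw": 1},
  {"tx": -0.7,"ty": -0.56,"tz": -0.145,"rx": 0,"ry": 0,"rz": 0.75,"jaw": 1},
])

```text
time: 0.95
tcp_pos: [0.4212, 0.248, 0.2817]
eef_rot: [0.001, 0.72, 0.694, 0.001]
wrist_force: [0.5, 0.3, 0.3]
gripper_width: 0.0869
finger_force: 0.0
```

```bash
python3 g.py nest 160
```

```text
t 0.95 tcp [0.4212 0.248  0.2817] w 0.0869 F [0.5 0.3 0.3] q [-0.87 -0.01  0.24  1.73  0.    1.42 -0.66]
[-0.7611, 0.2685, 0.2044, -0.17, 0.2407, 0.7705]
```

Call:
arm_command([
  {"tx": -0.76,"ty": 0.27,"tz": 0.2,"rx": -0.17,"ry": 0.24,"rz": 0.77,"jaw": 1},
  {"tx": -0.76,"ty": 0.27,"tz": 0.2,"rx": -0.17,"ry": 0.24,"rz": 0.77,"jaw": 1},
  {"tx": -0.76,"ty": 0.27,"tz": 0.2,"rx": -0.17,"ry": 0.24,"rz": 0.77,"jaw": 1},
  {"tx": -0.76,"ty": 0.27,"tz": 0.2,"rx": -0.17,"ry": 0.24,"rz": 0.77,"jaw": 1},
  {"tx": -0.76,"ty": 0.27,"tz": 0.2,"rx": -0.17,"ry": 0.24,"rz": 0.77,"jaw": 1},
  {"tx": -0.76,"ty": 0.27,"tz": 0.2,"rx": -0.17,"ry": 0.24,"rz": 0.77,"jaw": 1},
  {"tx": -0.76,"ty": 0.27,"tz": 0.2,"rx": -0.17,"ry": 0.24,"rz": 0.77,"jaw": 1},
  {"tx": -0.76,"ty": 0.27,"tz": 0.2,"rx": -0.17,"ry": 0.24,"rz": 0.77,"jaw": 1},
])

```text
time: 1.75
tcp_pos: [0.5191, -0.0581, 0.1995]
eef_rot: [-0.031, 0.96, 0.193, 0.199]
wrist_force: [-0.7, -0.2, -0.4]
gripper_width: 0.0873
finger_force: 0.0
```

Call:
arm_command([
  {"tx": 0,"ty": 0,"tz": 0,"rx": 0,"ry": 0,"rz": 0.04,"jaw": 1},
  {"tx": 0,"ty": 0,"tz": 0,"rx": 0,"ry": 0,"rz": 0.04,"jaw": 1},
])

```text
time: 1.95
tcp_pos: [0.5186, -0.0534, 0.2003]
eef_rot: [-0.038, 0.965, 0.168, 0.198]
wrist_force: [0.0, -0.1, 0.0]
gripper_width: 0.0872
finger_force: 0.0
```

```bash
python3 g.py nest 160
python3 - <<'E'
from h import *
from bench import *
e=pickle.load(open("est.pkl","rb"));p,R=nest(e["fix"])
im=get_image("wrist");pickle.dump((im,get_state()),open("w1.pkl","wb"))
f=cv2.resize(im["frame"],(800,500),interpolation=cv2.INTER_CUBIC);f=cv2.convertScaleAbs(f,alpha=1.5)
for rr,z,col in ((35.5,0,(0,255,0)),(35.5,62,(0,255,255)),(48,72,(0,0,255))):
  for a0 in (0,np.pi):
    a=np.radians(np.linspace(-50,50,30))+a0
    P=p+(np.c_[rr*np.cos(a),rr*np.sin(a),0*a+z]/1e3)@R.T
    cv2.polylines(f,[(proj(im,P)*1.25).astype(int)],False,col,1)
cv2.imwrite("pics/w1.png",f)
E
```

```text
t 1.95 tcp [ 0.5186 -0.0534  0.2003] w 0.0872 F [ 0.  -0.1  0. ] q [-0.48 -0.2   0.57  2.1  -0.09  0.85 -1.08]
[-0.0084, 0.0149, -0.0029, -0.0154, 0.0197, 0.0237]
```

View pics/w1.png

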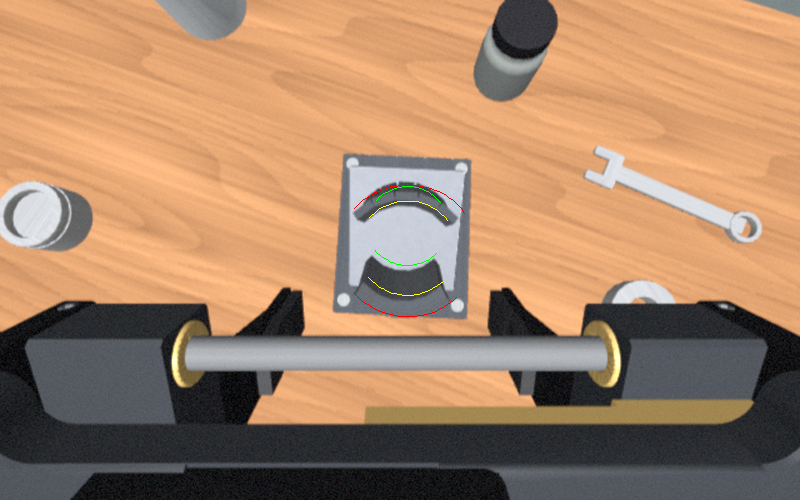

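The wrist view shows the pocket centred at about (405,235) of the 800x500 picture and square to the camera. The estimate is a few mm off, so I'm zooming in.

Run:
```python
from h import *
im,s=pickle.load(open("w1.pkl","rb"))
f=cv2.resize(im["frame"][115:262,262:388],None,fx=4,fy=4,interpolation=cv2.INTER_CUBIC)
cv2.imwrite("pics/w1c.png",cv2.convertScaleAbs(f,alpha=1.8,beta=15))
```

```text
(no output)
```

View pics/w1c.png

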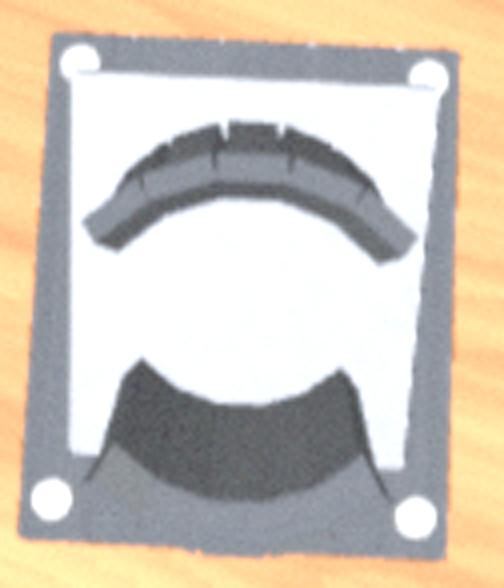

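```bash
cat > fitn.py <<'E'
from h import *
im,s=pickle.load(open("w1.pkl","rb"));e=pickle.load(open("est.pkl","rb"))
obs=[((142,360),(-22.8,27.2,0)),((345,372),(-22.8,-27.2,0)),((243,405),(-35.5,0,0)),((72,75),(54,48,0)),((440,90),(54,-48,0)),((72,455),(-54,48,0)),((403,467),(-54,-48,0)),((83,225),(30.9,36.8,72)),((417,240),(30.9,-36.8,72)),((240,198),(35.5,0,62))]
bo=[((52,35),(80,65)),((460,50),(80,-65)),((445,558),(-80,-65)),((20,537),(-80,65))]
U=np.array([o[0] for o in obs+bo])/4.+[262-.375,115-.375]
L=np.array([o[1] for o in obs])/1e3;B=np.array([o[1] for o in bo])/1e3
def f(v):
    q=np.array(v[:3])
    _,R=nest([0,0,v[3]]);c,t=np.cos(v[3]),np.sin(v[3])
    b=np.c_[q[0]+c*B[:,0]-t*B[:,1],q[1]+t*B[:,0]+c*B[:,1],np.full(4,q[2]-.043)]
    return (proj(im,np.r_[q+L@R.T,b])-U).ravel()
x0=[*e["fix"][:2],.055,e["fix"][2]]
r=least_squares(f,x0,loss="soft_l1",x_scale=[.01,.01,.01,.1]);print("free z",r.x.round(4));print(f(r.x).reshape(-1,2).round(1).tolist())
r2=least_squares(lambda v:f([v[0],v[1],.055,v[2]]),[x0[0],x0[1],x0[3]],loss="soft_l1",x_scale=[.01,.01,.1]);print("fixed",r2.x.round(4),r.cost,r2.cost)
e["fix"]=r2.x;pickle.dump(e,open("est.pkl","wb"))
E
python3 fitn.py; python3 g.py part housing 130
```

```text
free z [ 0.5788 -0.0382  0.0498  0.3003]
[[1.0, -1.6], [-1.6, -2.4], [-0.7, -1.3], [0.1, -0.2], [-0.5, -0.1], [0.1, -0.8], [-0.1, -0.1], [-1.5, -0.2], [1.8, -0.2], [2.8, 0.6], [-0.1, 2.8], [-0.4, 3.3], [0.4, 3.7], [-0.2, 3.9]]
fixed [ 0.5778 -0.0384  0.3013] 19.795885371806474 22.79691145763644
t 2.0 tcp [ 0.5189 -0.0532  0.2005] w 0.0872 F [-0.9  1.2  0.7] q [-0.48 -0.2   0.57  2.1  -0.09  0.85 -1.07]
[0.1187, -0.8612, 0.2481, -0.0097, -0.2581, 0.0293]
```

```bash
cat >> fitn.py <<'E'
yaw=r.x[3]
w=np.r_[1,1,1,1,0,1,np.zeros(8),1,1,1,1,0,1,np.zeros(8)]
for z in (.05,.055,.06):
  g=lambda v:f([v[0],v[1],z,yaw])*w
  r3=least_squares(g,x0[:2],x_scale=.01);print(z,r3.x.round(4),r3.cost.round(1));print(f([*r3.x,z,yaw]).reshape(-1,2).round(1).tolist())
E
python3 fitn.py
```

```text
free z [ 0.5788 -0.0382  0.0498  0.3003]
[[1.0, -1.6], [-1.6, -2.4], [-0.7, -1.3], [0.1, -0.2], [-0.5, -0.1], [0.1, -0.8], [-0.1, -0.1], [-1.5, -0.2], [1.8, -0.2], [2.8, 0.6], [-0.1, 2.8], [-0.4, 3.3], [0.4, 3.7], [-0.2, 3.9]]
fixed [ 0.5778 -0.0384  0.3013] 19.795885371806474 22.7969114576358
0.05 [ 0.5781 -0.0385] 8.3
[[1.0, -1.0], [-1.6, -1.8], [-0.7, -0.6], [0.1, 0.5], [-0.4, 0.5], [0.1, -0.2], [0.0, 0.6], [-1.5, 0.6], [1.9, 0.6], [2.9, 1.4], [-0.1, 3.3], [-0.3, 3.8], [0.5, 4.4], [-0.2, 4.6]]
0.055 [ 0.5773 -0.0387] 9.7
[[0.6, -0.7], [-1.2, -1.5], [-0.7, -0.2], [-0.6, -0.4], [0.4, -0.2], [-0.5, 0.4], [0.6, 1.3], [-2.4, 0.3], [2.8, 0.4], [2.9, 1.0], [-0.7, 2.6], [0.4, 3.1], [1.2, 5.4], [-1.0, 5.6]]
0.06 [ 0.5765 -0.0389] 13.7
[[0.2, -0.4], [-0.9, -1.2], [-0.7, 0.3], [-1.3, -1.2], [1.2, -1.0], [-1.2, 1.1], [1.2, 2.0], [-3.3, 0.0], [3.7, 0.2], [2.9, 0.6], [-1.4, 1.8], [1.1, 2.4], [1.9, 6.5], [-1.8, 6.5]]
```

Call:
arm_command([
  {"tx": 0.119,"ty": -0.861,"tz": 0.248,"rx": -0.01,"ry": -0.258,"rz": 0.029,"jaw": 1},
  {"tx": 0.119,"ty": -0.861,"tz": 0.248,"rx": -0.01,"ry": -0.258,"rz": 0.029,"jaw": 1},
  {"tx": 0.119,"ty": -0.861,"tz": 0.248,"rx": -0.01,"ry": -0.258,"rz": 0.029,"jaw": 1},
  {"tx": 0.119,"ty": -0.861,"tz": 0.248,"rx": -0.01,"ry": -0.258,"rz": 0.029,"jaw": 1},
  {"tx": 0.119,"ty": -0.861,"tz": 0.248,"rx": -0.01,"ry": -0.258,"rz": 0.029,"jaw": 1},
  {"tx": 0.119,"ty": -0.861,"tz": 0.248,"rx": -0.01,"ry": -0.258,"rz": 0.029,"jaw": 1},
  {"tx": 0.119,"ty": -0.861,"tz": 0.248,"rx": -0.01,"ry": -0.258,"rz": 0.029,"jaw": 1},
  {"tx": 0.119,"ty": -0.861,"tz": 0.248,"rx": -0.01,"ry": -0.258,"rz": 0.029,"jaw": 1},
])

```text
time: 2.8
tcp_pos: [0.4764, 0.3059, 0.1287]
eef_rot: [-0.001, 0.988, 0.155, -0.001]
wrist_force: [-1.2, -0.1, -0.5]
gripper_width: 0.087
finger_force: 0.0
```

Call:
arm_command([
  {"tx": 0,"ty": 0,"tz": 0,"rx": 0,"ry": 0,"rz": 0,"jaw": 1},
  {"tx": 0,"ty": 0,"tz": 0,"rx": 0,"ry": 0,"rz": 0,"jaw": 1},
])

```text
time: 3.0
tcp_pos: [0.4799, 0.2981, 0.1303]
eef_rot: [0.001, 0.989, 0.15, 0.0]
wrist_force: [0.3, -0.6, 0.3]
gripper_width: 0.0869
finger_force: 0.0
```

```bash
cat > part.py <<'E'
# refine a part's place from the wrist image: part.py name
import sys
from h import *
from bench import *
k=sys.argv[1];e=pickle.load(open("est.pkl","rb"));im=get_image("wrist")
prof={"housing":[(32,0),(32,26),(31.5,36)],"spacer":[(32,0),(32,20)],"cover":[(32,0),(32,14)]}[k]
th=np.linspace(0,2*np.pi,60)
def hull(p): return cv2.convexHull(proj(im,np.concatenate([np.c_[p[0]+r/1e3*np.cos(th),p[1]+r/1e3*np.sin(th),0*th+z/1e3] for r,z in prof])).astype(np.float32))
def bb(h): h=h.reshape(-1,2);return np.r_[h.min(0),h.max(0)]
b=bb(hull(e[k])).round().astype(int);m=np.zeros((400,640),np.uint8);g=12
a0,b0,a1,b1=np.clip([b[0]-g,b[1]-g,b[2]+g,b[3]+g],0,[639,399,639,399])
hsv=cv2.cvtColor(cv2.GaussianBlur(im["frame"],(3,3),0),cv2.COLOR_BGR2HSV)
m[b0:b1,a0:a1]=(hsv[b0:b1,a0:a1,1]<70)*255
c=cv2.convexHull(max(cv2.findContours(m,0,2)[0],key=cv2.contourArea))
o=bb(c.astype(float));print("model bbox",bb(hull(e[k])).round(1),"seen",o)
r=least_squares(lambda p:bb(hull(p))-o-[-.5,-.5,.5,.5],e[k],x_scale=.01,diff_step=1e-3)
print("old",np.round(e[k],4),"new",r.x.round(4),"res",r.fun.round(1))
f=im["frame"].copy();cv2.polylines(f,[hull(r.x).astype(int)],True,(0,0,255),1)
cv2.imwrite(f"pics/p_{k}.png",f)
pickle.dump(r.x,open(f"new_{k}.pkl","wb"))
E
python3 part.py housing; python3 g.py part housing 130
```

```text
model bbox [279.3 159.1 350.4 234.3] seen [280. 161. 349. 234.]
old [0.4786 0.2992] new [0.4778 0.2992] res [-0.5 -0.6  0.5  0.6]
t 3.05 tcp [0.4803 0.2975 0.1306] w 0.0869 F [ 0.9 -0.4  0.1] q [-0.82  0.27  0.22  1.75 -0.06  1.13 -1.86]
[-0.0027, -0.0052, 0.0014, 0.0006, -0.0004, -0.0015]
```

View pics/p_housing.png

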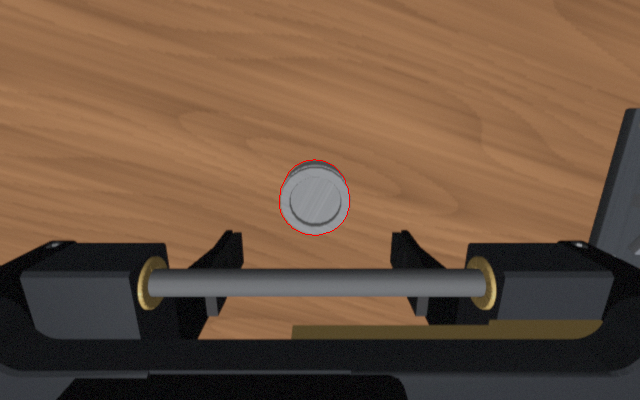

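The red outline matches the housing seen at (315,197), which agrees with the first estimate. Descending to grasp it.

Call:
arm_command([
  {"tx": -0.004,"ty": -0.005,"tz": 0.1,"rx": 0,"ry": 0,"rz": 0,"jaw": 1},
  {"tx": -0.004,"ty": -0.005,"tz": 0.2,"rx": 0,"ry": 0,"rz": 0,"jaw": 1},
  {"tx": -0.004,"ty": -0.005,"tz": 0.27,"rx": 0,"ry": 0,"rz": 0,"jaw": 1},
  {"tx": -0.004,"ty": -0.005,"tz": 0.31,"rx": 0,"ry": 0,"rz": 0,"jaw": 1},
  {"tx": -0.004,"ty": -0.005,"tz": 0.31,"rx": 0,"ry": 0,"rz": 0,"jaw": 1},
  {"tx": -0.004,"ty": -0.005,"tz": 0.31,"rx": 0,"ry": 0,"rz": 0,"jaw": 1},
])

```text
time: 3.65
tcp_pos: [0.4783, 0.2996, 0.0072]
eef_rot: [0.0, 0.989, 0.149, 0.001]
wrist_force: [0.5, -0.6, -0.2]
gripper_width: 0.0869
finger_force: 0.0
```

Call:
arm_command([
  {"tx": 0,"ty": 0,"tz": 0,"rx": 0,"ry": 0,"rz": 0,"jaw": -1},
  {"tx": 0,"ty": 0,"tz": 0,"rx": 0,"ry": 0,"rz": 0,"jaw": -1},
  {"tx": 0,"ty": 0,"tz": 0,"rx": 0,"ry": 0,"rz": 0,"jaw": -1},
  {"tx": 0,"ty": 0,"tz": 0,"rx": 0,"ry": 0,"rz": 0,"jaw": -1},
  {"tx": 0,"ty": 0,"tz": 0,"rx": 0,"ry": 0,"rz": 0,"jaw": -1},
  {"tx": 0,"ty": 0,"tz": 0,"rx": 0,"ry": 0,"rz": 0,"jaw": -1},
], squeeze=30)

```text
time: 4.25
tcp_pos: [0.4778, 0.3004, 0.0069]
eef_rot: [0.0, 0.989, 0.149, 0.0]
wrist_force: [0.3, -3.1, 6.2]
gripper_width: 0.0631
finger_force: 30.0
```

```bash
python3 g.py part housing 6; python3 g.py nest 150
```

```text
t 4.25 tcp [0.4778 0.3004 0.0069] w 0.0631 F [ 0.3 -3.1  6.2] q [-0.81  0.42  0.2   1.84 -0.1   0.88 -1.83]
[0.0011, 0.0036, 0.0022, 0.0002, -0.0005, -0.0008]
t 4.25 tcp [0.4778 0.3004 0.0069] w 0.0631 F [ 0.3 -3.1  6.2] q [-0.81  0.42  0.2   1.84 -0.1   0.88 -1.83]
[-0.1696, 0.8836, -0.46, 0.0004, 0.2772, -0.0007]
```

Call:
arm_command([
  {"tx": 0,"ty": 0,"tz": -0.05,"rx": 0,"ry": 0,"rz": 0,"jaw": -1},
  {"tx": 0,"ty": 0,"tz": -0.13,"rx": 0,"ry": 0,"rz": 0,"jaw": -1},
  {"tx": 0,"ty": 0,"tz": -0.24,"rx": 0,"ry": 0,"rz": 0,"jaw": -1},
  {"tx": 0,"ty": 0.06,"tz": -0.35,"rx": 0,"ry": 0,"rz": 0,"jaw": -1},
  {"tx": -0.03,"ty": 0.16,"tz": -0.46,"rx": 0,"ry": 0,"rz": 0,"jaw": -1},
  {"tx": -0.05,"ty": 0.25,"tz": -0.5,"rx": 0,"ry": 0,"rz": 0,"jaw": -1},
  {"tx": -0.06,"ty": 0.34,"tz": -0.5,"rx": 0,"ry": 0,"rz": 0,"jaw": -1},
  {"tx": -0.06,"ty": 0.34,"tz": -0.5,"rx": 0,"ry": 0,"rz": 0,"jaw": -1},
])

```text
time: 5.05
tcp_pos: [0.4958, 0.1579, 0.2071]
eef_rot: [0.001, 0.989, 0.146, 0.001]
wrist_force: [-0.1, 0.1, -3.7]
gripper_width: 0.0632
finger_force: 30.0
```

```bash
python3 g.py nest 150;  python3 -c "
from bench import *;import cv2
im=get_image('wrist');cv2.imwrite('pics/held1.png',cv2.convertScaleAbs(im['frame'],alpha=1.5))"
```

```text
t 5.05 tcp [0.4958 0.1579 0.2071] w 0.0632 F [-0.1  0.1 -3.7] q [-0.69  0.1   0.31  1.77 -0.03  1.27 -1.65]
[-0.1038, 0.5304, 0.0408, 0.002, 0.2769, -0.0053]
```

View pics/held1.png

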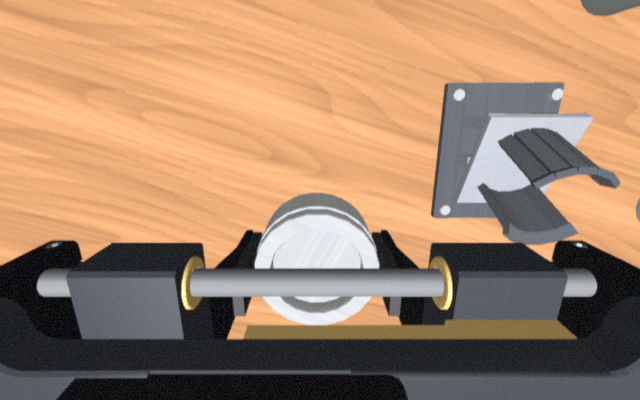

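The housing is held centred (rim spanning px 255–379) and upright, with the fixture to the right at about (510,160). Moving over the pocket.

Call:
arm_command([
  {"tx": -0.02,"ty": 0.1,"tz": 0,"rx": 0,"ry": 0.05,"rz": 0,"jaw": -1},
  {"tx": -0.04,"ty": 0.2,"tz": 0,"rx": 0,"ry": 0.12,"rz": 0,"jaw": -1},
  {"tx": -0.06,"ty": 0.31,"tz": 0.01,"rx": 0.001,"ry": 0.19,"rz": -0.002,"jaw": -1},
  {"tx": -0.09,"ty": 0.42,"tz": 0.02,"rx": 0.002,"ry": 0.25,"rz": -0.004,"jaw": -1},
  {"tx": -0.104,"ty": 0.5,"tz": 0.04,"rx": 0.002,"ry": 0.277,"rz": -0.005,"jaw": -1},
  {"tx": -0.104,"ty": 0.53,"tz": 0.041,"rx": 0.002,"ry": 0.277,"rz": -0.005,"jaw": -1},
  {"tx": -0.104,"ty": 0.53,"tz": 0.041,"rx": 0.002,"ry": 0.277,"rz": -0.005,"jaw": -1},
  {"tx": -0.104,"ty": 0.53,"tz": 0.041,"rx": 0.002,"ry": 0.277,"rz": -0.005,"jaw": -1},
])

```text
time: 5.9
tcp_pos: [0.5174, -0.0497, 0.1895]
eef_rot: [-0.034, 0.965, 0.151, 0.213]
wrist_force: [0.5, -0.1, -3.3]
gripper_width: 0.0635
finger_force: 30.0
```

```bash
python3 g.py nest 90
```

```text
t 5.9 tcp [ 0.5174 -0.0497  0.1895] w 0.0635 F [ 0.5 -0.1 -3.3] q [-0.53 -0.23  0.6   2.15 -0.05  0.78 -1.15]
[-0.0035, 0.0186, 0.1442, -0.0033, 0.0014, 0.0046]
```

Call:
arm_command([
  {"tx": -0.003,"ty": 0.018,"tz": 0.05,"rx": -0.003,"ry": 0,"rz": 0.004,"jaw": -1},
  {"tx": -0.003,"ty": 0.018,"tz": 0.1,"rx": -0.003,"ry": 0,"rz": 0.004,"jaw": -1},
  {"tx": -0.003,"ty": 0.018,"tz": 0.14,"rx": -0.003,"ry": 0,"rz": 0.004,"jaw": -1},
  {"tx": -0.003,"ty": 0.018,"tz": 0.14,"rx": -0.003,"ry": 0,"rz": 0.004,"jaw": -1},
  {"tx": -0.003,"ty": 0.018,"tz": 0.14,"rx": -0.003,"ry": 0,"rz": 0.004,"jaw": -1},
])

```text
time: 6.4
tcp_pos: [0.541, -0.0499, 0.1385]
eef_rot: [-0.032, 0.965, 0.147, 0.213]
wrist_force: [0.7, 0.4, -3.1]
gripper_width: 0.0636
finger_force: 30.0
```

```bash
python3 g.py nest 7.2
```

```text
t 6.4 tcp [ 0.541  -0.0499  0.1385] w 0.0636 F [ 0.7  0.4 -3.1] q [-0.58 -0.09  0.68  2.16 -0.19  0.65 -1.02]
[-0.0004, 0.0, 0.2119, -0.0001, 0.0015, 0.0011]
```

Call:
arm_command([
  {"tx": 0,"ty": 0,"tz": 0.03,"rx": 0,"ry": 0,"rz": 0,"jaw": -1},
  {"tx": 0,"ty": 0,"tz": 0.06,"rx": 0,"ry": 0,"rz": 0,"jaw": -1},
  {"tx": 0,"ty": 0,"tz": 0.09,"rx": 0,"ry": 0,"rz": 0,"jaw": -1},
  {"tx": 0,"ty": 0,"tz": 0.12,"rx": 0,"ry": 0,"rz": 0,"jaw": -1},
  {"tx": 0,"ty": 0,"tz": 0.12,"rx": 0,"ry": 0,"rz": 0,"jaw": -1},
  {"tx": 0,"ty": 0,"tz": 0.12,"rx": 0,"ry": 0,"rz": 0,"jaw": -1},
])

```text
time: 7.0
tcp_pos: [0.5607, -0.0449, 0.0958]
eef_rot: [-0.032, 0.965, 0.147, 0.214]
wrist_force: [-0.0, -0.3, -2.5]
gripper_width: 0.0634
finger_force: 30.0
```

```bash
python3 g.py nest 7.2
```

```text
t 7.0 tcp [ 0.5607 -0.0449  0.0958] w 0.0634 F [-0.  -0.3 -2.5] q [-0.59  0.06  0.72  2.17 -0.4   0.57 -0.85]
[-0.0017, -0.0026, 0.0939, 0.0002, 0.0004, 0.0001]
```

Call:
arm_command([
  {"tx": -0.002,"ty": -0.002,"tz": 0.03,"rx": 0,"ry": 0,"rz": 0,"jaw": -1},
  {"tx": -0.002,"ty": -0.002,"tz": 0.06,"rx": 0,"ry": 0,"rz": 0,"jaw": -1},
  {"tx": -0.002,"ty": -0.002,"tz": 0.08,"rx": 0,"ry": 0,"rz": 0,"jaw": -1},
  {"tx": -0.002,"ty": -0.002,"tz": 0.086,"rx": 0,"ry": 0,"rz": 0,"jaw": -1},
  {"tx": -0.002,"ty": -0.002,"tz": 0.09,"rx": 0,"ry": 0,"rz": 0,"jaw": -1},
  {"tx": -0.002,"ty": -0.002,"tz": 0.09,"rx": 0,"ry": 0,"rz": 0,"jaw": -1},
])

```text
time: 7.6
tcp_pos: [0.5743, -0.0401, 0.0627]
eef_rot: [-0.032, 0.965, 0.146, 0.214]
wrist_force: [-0.8, -0.2, -2.7]
gripper_width: 0.063
finger_force: 30.0
```

```bash
python3 g.py nest 7.2
```

```text
t 7.6 tcp [ 0.5743 -0.0401  0.0627] w 0.063 F [-0.8 -0.2 -2.7] q [-0.55  0.17  0.68  2.16 -0.58  0.51 -0.7 ]
[0.0006, -0.0013, 0.0036, 0.0003, 0.0001, -0.0002]
```

Call:
arm_command([
  {"tx": 0,"ty": -0.001,"tz": 0.002,"rx": 0,"ry": 0,"rz": 0,"jaw": -1},
  {"tx": 0,"ty": -0.001,"tz": 0.004,"rx": 0,"ry": 0,"rz": 0,"jaw": -1},
  {"tx": 0,"ty": -0.001,"tz": 0.005,"rx": 0,"ry": 0,"rz": 0,"jaw": -1},
  {"tx": 0,"ty": -0.001,"tz": 0.005,"rx": 0,"ry": 0,"rz": 0,"jaw": -1},
])

```text
time: 8.0
tcp_pos: [0.5748, -0.0394, 0.0611]
eef_rot: [-0.033, 0.965, 0.146, 0.214]
wrist_force: [-13.4, 0.6, 15.0]
gripper_width: 0.0633
finger_force: 30.0
```

```bash
python3 g.py nest 7.2
```

```text
t 8.0 tcp [ 0.5748 -0.0394  0.0611] w 0.0633 F [-13.4   0.6  15. ] q [-0.54  0.17  0.68  2.16 -0.59  0.51 -0.69]
[0.0007, 0.0, -0.0007, -0.0004, 0.0001, -0.0004]
```

Call:
arm_command([
  {"tx": 0,"ty": 0,"tz": -0.002,"rx": 0,"ry": 0,"rz": 0,"jaw": -1},
  {"tx": 0,"ty": 0,"tz": -0.002,"rx": 0,"ry": 0,"rz": 0,"jaw": 1},
  {"tx": 0,"ty": 0,"tz": -0.002,"rx": 0,"ry": 0,"rz": 0,"jaw": 1},
  {"tx": 0,"ty": 0,"tz": -0.002,"rx": 0,"ry": 0,"rz": 0,"jaw": 1},
  {"tx": 0,"ty": 0,"tz": -0.002,"rx": 0,"ry": 0,"rz": 0,"jaw": 1},
  {"tx": 0,"ty": 0,"tz": -0.03,"rx": 0,"ry": 0,"rz": 0,"jaw": 1},
  {"tx": 0,"ty": 0,"tz": -0.1,"rx": 0,"ry": 0,"rz": 0,"jaw": 1},
  {"tx": 0,"ty": 0,"tz": -0.2,"rx": 0,"ry": 0,"rz": 0,"jaw": 1},
])

```text
time: 8.8
tcp_pos: [0.5415, -0.0496, 0.1319]
eef_rot: [-0.031, 0.966, 0.147, 0.212]
wrist_force: [0.2, 1.0, 1.3]
gripper_width: 0.0869
finger_force: 0.0
```

Call:
arm_command([
  {"tx": 0,"ty": 0,"tz": -0.1,"rx": 0,"ry": 0,"rz": 0,"jaw": 1},
  {"tx": 0,"ty": 0,"tz": -0.2,"rx": 0,"ry": 0,"rz": 0,"jaw": 1},
  {"tx": 0,"ty": 0,"tz": -0.2,"rx": 0,"ry": 0,"rz": 0,"jaw": 1},
  {"tx": 0,"ty": 0,"tz": -0.2,"rx": 0,"ry": 0,"rz": 0,"jaw": 1},
])

```text
time: 9.2
tcp_pos: [0.5107, -0.0593, 0.2063]
eef_rot: [-0.033, 0.965, 0.146, 0.215]
wrist_force: [-0.3, 0.1, 0.5]
gripper_width: 0.0873
finger_force: 0.0
```

```bash
python3 g.py part spacer 140
python3 - <<'E'
from h import *
from bench import *
im=get_image("wrist");pickle.dump(im,open("w2.pkl","wb"))
e=pickle.load(open("est.pkl","rb"));p,R=nest(e["fix"])
f=im["frame"].copy();f=cv2.convertScaleAbs(cv2.resize(f,None,fx=4,fy=4,interpolation=cv2.INTER_CUBIC),alpha=1.6)
a=np.linspace(0,2*np.pi,60)
for rr,z in ((31.5,36),(23,36),(23,26)):
    P=p+(np.c_[rr*np.cos(a),rr*np.sin(a),0*a+z]/1e3)@R.T;cv2.polylines(f,[(proj(im,P)*4+2).astype(int)],True,(0,0,255),1)
c=(proj(im,p+.036*R[:,2])[0]*4).astype(int);cv2.imwrite("pics/s1.png",f[c[1]-280:c[1]+280,c[0]-300:c[0]+300])
E
```

```text
t 9.2 tcp [ 0.5107 -0.0593  0.2063] w 0.0873 F [-0.3  0.1  0.5] q [-0.59 -0.29  0.65  2.14  0.02  0.82 -1.2 ]
[-0.0502, 0.5751, 0.1592, -0.0001, -0.2788, -0.0004]
```

View pics/s1.png

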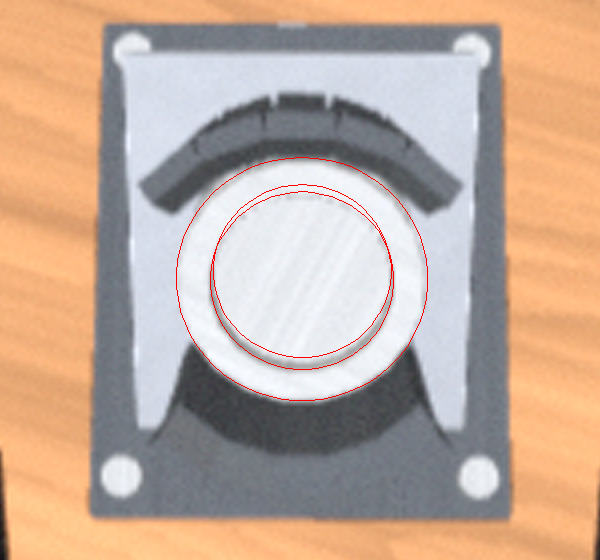

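The housing sits on the predicted circles, centred near (302,279) of the crop, so it is seated. Fetching the spacer.

Call:
arm_command([
  {"tx": -0.01,"ty": 0.12,"tz": 0.0,"rx": 0,"ry": -0.09,"rz": 0,"jaw": 1},
  {"tx": -0.02,"ty": 0.24,"tz": 0.02,"rx": 0,"ry": -0.18,"rz": 0,"jaw": 1},
  {"tx": -0.03,"ty": 0.36,"tz": 0.07,"rx": 0,"ry": -0.25,"rz": 0,"jaw": 1},
  {"tx": -0.05,"ty": 0.48,"tz": 0.13,"rx": 0,"ry": -0.279,"rz": 0,"jaw": 1},
  {"tx": -0.05,"ty": 0.575,"tz": 0.159,"rx": 0,"ry": -0.279,"rz": 0,"jaw": 1},
  {"tx": -0.05,"ty": 0.575,"tz": 0.159,"rx": 0,"ry": -0.279,"rz": 0,"jaw": 1},
  {"tx": -0.05,"ty": 0.575,"tz": 0.159,"rx": 0,"ry": -0.279,"rz": 0,"jaw": 1},
  {"tx": -0.05,"ty": 0.575,"tz": 0.159,"rx": 0,"ry": -0.279,"rz": 0,"jaw": 1},
])

```text
time: 10.05
tcp_pos: [0.5854, -0.278, 0.1361]
eef_rot: [0.001, 0.989, 0.149, -0.004]
wrist_force: [-0.4, -0.0, 0.5]
gripper_width: 0.087
finger_force: 0.0
```

```bash
python3 part.py spacer; python3 g.py part spacer 3
```

```text
model bbox [281.9 153.8 349.2 221.9] seen [282. 156. 347. 222.]
old [ 0.5872 -0.2764] new [ 0.5858 -0.2758] res [-0.6 -0.5  0.6  0.6]
t 10.1 tcp [ 0.5862 -0.2764  0.1375] w 0.0871 F [-0.2 -0.3  1.1] q [-0.25  0.57  0.87  1.53 -0.44  1.25 -0.58]
[0.0043, 0.001, 0.3363, -0.0002, 0.0037, -0.0006]
```

Call:
arm_command([
  {"tx": 0.002,"ty": 0.001,"tz": 0.1,"rx": 0,"ry": 0.003,"rz": 0,"jaw": 1},
  {"tx": 0.002,"ty": 0.001,"tz": 0.2,"rx": 0,"ry": 0.003,"rz": 0,"jaw": 1},
  {"tx": 0.002,"ty": 0.001,"tz": 0.28,"rx": 0,"ry": 0.003,"rz": 0,"jaw": 1},
  {"tx": 0.002,"ty": 0.001,"tz": 0.32,"rx": 0,"ry": 0.003,"rz": 0,"jaw": 1},
  {"tx": 0.002,"ty": 0.001,"tz": 0.335,"rx": 0,"ry": 0.003,"rz": 0,"jaw": 1},
  {"tx": 0.002,"ty": 0.001,"tz": 0.336,"rx": 0,"ry": 0.003,"rz": 0,"jaw": 1},
  {"tx": 0.002,"ty": 0.001,"tz": 0.336,"rx": 0,"ry": 0.003,"rz": 0,"jaw": 1},
])

```text
time: 10.8
tcp_pos: [0.5884, -0.277, 0.0067]
eef_rot: [0.001, 0.989, 0.15, 0.002]
wrist_force: [0.1, -0.2, 0.1]
gripper_width: 0.0873
finger_force: 0.0
```

Call:
arm_command([
  {"tx": 0,"ty": 0,"tz": 0,"rx": 0,"ry": 0,"rz": 0,"jaw": -1},
  {"tx": 0,"ty": 0,"tz": 0,"rx": 0,"ry": 0,"rz": 0,"jaw": -1},
  {"tx": 0,"ty": 0,"tz": 0,"rx": 0,"ry": 0,"rz": 0,"jaw": -1},
  {"tx": 0,"ty": 0,"tz": 0,"rx": 0,"ry": 0,"rz": 0,"jaw": -1},
  {"tx": 0,"ty": 0,"tz": 0,"rx": 0,"ry": 0,"rz": 0,"jaw": -1},
  {"tx": 0,"ty": 0,"tz": 0,"rx": 0,"ry": 0,"rz": 0,"jaw": -1},
], squeeze=30)

```text
time: 11.4
tcp_pos: [0.5874, -0.2766, 0.0051]
eef_rot: [-0.0, 0.989, 0.15, 0.001]
wrist_force: [-2.4, 2.3, 4.7]
gripper_width: 0.0619
finger_force: 29.9
```

```bash
python3 g.py part spacer 3; python3 g.py nest 150
```

```text
t 11.4 tcp [ 0.5874 -0.2766  0.0051] w 0.0619 F [-2.4  2.3  4.7] q [-0.18  0.71  0.77  1.63 -0.56  1.03 -0.51]
[-0.0002, -0.0004, 0.0054, -0.0001, -0.0013, -0.0002]
t 11.4 tcp [ 0.5874 -0.2766  0.0051] w 0.0619 F [-2.4  2.3  4.7] q [-0.18  0.71  0.77  1.63 -0.56  1.03 -0.51]
[-0.0039, -0.5756, -0.4644, -0.0001, 0.2765, -0.0003]
```

Call:
arm_command([
  {"tx": 0,"ty": 0,"tz": -0.01,"rx": 0,"ry": 0,"rz": 0,"jaw": -1},
  {"tx": 0,"ty": 0,"tz": -0.025,"rx": 0,"ry": 0,"rz": 0,"jaw": -1},
  {"tx": 0,"ty": 0,"tz": -0.035,"rx": 0,"ry": 0,"rz": 0,"jaw": -1},
  {"tx": 0,"ty": 0,"tz": -0.035,"rx": 0,"ry": 0,"rz": 0,"jaw": -1},
  {"tx": 0,"ty": 0,"tz": -0.035,"rx": 0,"ry": 0,"rz": 0,"jaw": -1},
  {"tx": 0,"ty": 0,"tz": -0.035,"rx": 0,"ry": 0,"rz": 0,"jaw": -1},
])

```text
time: 12.0
tcp_pos: [0.5872, -0.2767, 0.0187]
eef_rot: [-0.0, 0.989, 0.15, 0.001]
wrist_force: [0.1, -1.2, -3.0]
gripper_width: 0.0624
finger_force: 29.9
```

```bash
python3 g.py nest 150
python3 - <<'E'
from h import *
from bench import *
im=get_image("wrist");cv2.imwrite("pics/held2.png",im["frame"])
s=get_state();q=s["eef_rot"];C=Rn.from_quat([q[1],q[2],q[3],q[0]]).as_matrix()
th=np.linspace(0,2*np.pi,60)
# hole ellipse seen vs model of top face: tool coords z = 5.1-20 mm
f=cv2.cvtColor(im["frame"],cv2.COLOR_BGR2HSV)
for z in (-.0149,):
  P=s["tcp_pos"]+np.c_[.016*np.cos(th),.016*np.sin(th),0*th+z]@C.T;h=proj(im,P);print("hole model",h.min(0).round(1),h.max(0).round(1))
  P=s["tcp_pos"]+np.c_[.032*np.cos(th),.032*np.sin(th),0*th+z]@C.T;h=proj(im,P);print("rim model",h.min(0).round(1),h.max(0).round(1))
S=f[:,:,1];
for c in (300,310,320,330): print(c,''.join('#' if v<70 else '.' for v in S[180:340,c]))
print(''.join('#' if v<70 else '.' for v in S[240,220:420]))
E
```

```text
t 12.0 tcp [ 0.5872 -0.2767  0.0187] w 0.0624 F [ 0.1 -1.2 -3. ] q [-0.19  0.69  0.78  1.63 -0.55  1.05 -0.52]
[-0.0035, -0.5757, -0.4308, 0.0002, 0.2768, -0.0002]
hole model [286.8 231.9] [346.1 285.4]
rim model [257.1 202.8] [375.8 310. ]
300 ..................#######################################............................###########################################................................
310 ................#####################################....................................########################################...............................
320 ................#####################################....................................#########################################..............................
330 .................#######################################...............................#########################################................................
........................##.###.#############################################..........................................#######################################.#####.....##..............................
```

Call:
arm_command([
  {"tx": 0,"ty": 0,"tz": -0.08,"rx": 0,"ry": 0,"rz": 0,"jaw": -1},
  {"tx": 0,"ty": 0,"tz": -0.18,"rx": 0,"ry": 0,"rz": 0,"jaw": -1},
  {"tx": 0,"ty": -0.04,"tz": -0.28,"rx": 0,"ry": 0,"rz": 0,"jaw": -1},
  {"tx": 0,"ty": -0.1,"tz": -0.38,"rx": 0,"ry": 0.0,"rz": 0,"jaw": -1},
  {"tx": 0,"ty": -0.18,"tz": -0.44,"rx": 0,"ry": 0.03,"rz": 0,"jaw": -1},
  {"tx": 0,"ty": -0.27,"tz": -0.45,"rx": 0,"ry": 0.08,"rz": 0,"jaw": -1},
  {"tx": 0,"ty": -0.35,"tz": -0.45,"rx": 0,"ry": 0.12,"rz": 0,"jaw": -1},
  {"tx": 0,"ty": -0.4,"tz": -0.45,"rx": 0,"ry": 0.15,"rz": 0,"jaw": -1},
])

```text
time: 12.85
tcp_pos: [0.5385, -0.1218, 0.1982]
eef_rot: [-0.019, 0.982, 0.149, 0.118]
wrist_force: [-0.5, -0.3, -1.4]
gripper_width: 0.0626
finger_force: 29.9
```

```bash
python3 g.py nest 150
```

```text
t 12.85 tcp [ 0.5385 -0.1218  0.1982] w 0.0626 F [-0.5 -0.3 -1.4] q [-0.73  0.01  0.97  1.91 -0.15  1.02 -0.96]
[-0.0068, -0.1697, 0.0175, -0.0015, 0.1252, 0.0002]
```

Call:
arm_command([
  {"tx": -0.003,"ty": -0.08,"tz": 0,"rx": -0.001,"ry": 0.05,"rz": 0,"jaw": -1},
  {"tx": -0.007,"ty": -0.14,"tz": 0.01,"rx": -0.001,"ry": 0.1,"rz": 0,"jaw": -1},
  {"tx": -0.007,"ty": -0.169,"tz": 0.017,"rx": -0.001,"ry": 0.125,"rz": 0,"jaw": -1},
  {"tx": -0.007,"ty": -0.169,"tz": 0.017,"rx": -0.001,"ry": 0.125,"rz": 0,"jaw": -1},
  {"tx": -0.007,"ty": -0.169,"tz": 0.017,"rx": -0.001,"ry": 0.125,"rz": 0,"jaw": -1},
  {"tx": -0.007,"ty": -0.169,"tz": 0.017,"rx": -0.001,"ry": 0.125,"rz": 0,"jaw": -1},
])

```text
time: 13.45
tcp_pos: [0.519, -0.0609, 0.1919]
eef_rot: [-0.031, 0.966, 0.146, 0.213]
wrist_force: [0.4, 0.5, -3.3]
gripper_width: 0.0622
finger_force: 29.9
```

```bash
python3 g.py nest 95
```

```text
t 13.45 tcp [ 0.519  -0.0609  0.1919] w 0.0622 F [ 0.4  0.5 -3.3] q [-0.74 -0.29  0.79  2.14  0.08  0.8  -1.24]
[-0.0018, -0.0105, 0.139, 0.0021, 0.0021, -0.0007]
```

Call:
arm_command([
  {"tx": -0.002,"ty": -0.01,"tz": 0.05,"rx": 0.002,"ry": 0.002,"rz": 0,"jaw": -1},
  {"tx": -0.002,"ty": -0.01,"tz": 0.1,"rx": 0.002,"ry": 0.002,"rz": 0,"jaw": -1},
  {"tx": -0.002,"ty": -0.01,"tz": 0.139,"rx": 0.002,"ry": 0.002,"rz": 0,"jaw": -1},
  {"tx": -0.002,"ty": -0.01,"tz": 0.139,"rx": 0.002,"ry": 0.002,"rz": 0,"jaw": -1},
  {"tx": -0.002,"ty": -0.01,"tz": 0.139,"rx": 0.002,"ry": 0.002,"rz": 0,"jaw": -1},
])

```text
time: 13.95
tcp_pos: [0.5392, -0.0501, 0.141]
eef_rot: [-0.032, 0.965, 0.146, 0.214]
wrist_force: [0.2, 0.7, -2.8]
gripper_width: 0.0624
finger_force: 29.9
```

```bash
python3 g.py nest 41.1
```

```text
t 13.95 tcp [ 0.5392 -0.0501  0.141 ] w 0.0624 F [ 0.2  0.7 -2.8] q [-0.85 -0.15  0.93  2.17 -0.07  0.66 -1.12]
[0.0006, 0.0009, 0.1347, 0.0003, 0.0006, 0.0]
```

Call:
arm_command([
  {"tx": 0,"ty": 0.001,"tz": 0.03,"rx": 0,"ry": 0,"rz": 0,"jaw": -1},
  {"tx": 0,"ty": 0.001,"tz": 0.06,"rx": 0,"ry": 0,"rz": 0,"jaw": -1},
  {"tx": 0,"ty": 0.001,"tz": 0.09,"rx": 0,"ry": 0,"rz": 0,"jaw": -1},
  {"tx": 0,"ty": 0.001,"tz": 0.11,"rx": 0,"ry": 0,"rz": 0,"jaw": -1},
  {"tx": 0,"ty": 0.001,"tz": 0.125,"rx": 0,"ry": 0,"rz": 0,"jaw": -1},
  {"tx": 0,"ty": 0.001,"tz": 0.128,"rx": 0,"ry": 0,"rz": 0,"jaw": -1},
  {"tx": 0,"ty": 0.001,"tz": 0.128,"rx": 0,"ry": 0,"rz": 0,"jaw": -1},
])

```text
time: 14.65
tcp_pos: [0.56, -0.0435, 0.0949]
eef_rot: [-0.033, 0.965, 0.147, 0.214]
wrist_force: [0.1, 0.5, -3.1]
gripper_width: 0.0623
finger_force: 29.9
```

```bash
python3 g.py nest 41.1
```

```text
t 14.65 tcp [ 0.56   -0.0435  0.0949] w 0.0623 F [ 0.1  0.5 -3.1] q [-0.91  0.07  1.06  2.18 -0.46  0.57 -0.79]
[-0.0002, 0.0011, 0.0073, -0.0006, -0.0005, -0.0001]
```

Call:
arm_command([
  {"tx": 0,"ty": 0.001,"tz": 0.003,"rx": 0,"ry": 0,"rz": 0,"jaw": -1},
  {"tx": 0,"ty": 0.001,"tz": 0.005,"rx": 0,"ry": 0,"rz": 0,"jaw": -1},
  {"tx": 0,"ty": 0.001,"tz": 0.007,"rx": 0,"ry": 0,"rz": 0,"jaw": -1},
  {"tx": 0,"ty": 0.001,"tz": 0.008,"rx": 0,"ry": 0,"rz": 0,"jaw": -1},
  {"tx": 0,"ty": 0.001,"tz": 0.008,"rx": 0,"ry": 0,"rz": 0,"jaw": -1},
])

```text
time: 15.15
tcp_pos: [0.5612, -0.0433, 0.0922]
eef_rot: [-0.034, 0.965, 0.146, 0.214]
wrist_force: [-16.2, -1.0, 18.6]
gripper_width: 0.0624
finger_force: 29.9
```

```bash
python3 g.py nest 41.1
```

```text
t 15.15 tcp [ 0.5612 -0.0433  0.0922] w 0.0624 F [-16.2  -1.   18.6] q [-0.9   0.09  1.06  2.18 -0.49  0.57 -0.76]
[0.0, 0.0008, -0.0001, -0.0016, -0.0006, -0.0005]
```

Call:
arm_command([
  {"tx": 0,"ty": 0,"tz": -0.002,"rx": 0,"ry": 0,"rz": 0,"jaw": -1},
  {"tx": 0,"ty": 0,"tz": -0.002,"rx": 0,"ry": 0,"rz": 0,"jaw": 1},
  {"tx": 0,"ty": 0,"tz": -0.002,"rx": 0,"ry": 0,"rz": 0,"jaw": 1},
  {"tx": 0,"ty": 0,"tz": -0.002,"rx": 0,"ry": 0,"rz": 0,"jaw": 1},
  {"tx": 0,"ty": 0,"tz": -0.002,"rx": 0,"ry": 0,"rz": 0,"jaw": 1},
  {"tx": 0,"ty": 0,"tz": -0.03,"rx": 0,"ry": 0,"rz": 0,"jaw": 1},
  {"tx": 0,"ty": 0,"tz": -0.1,"rx": 0,"ry": 0,"rz": 0,"jaw": 1},
  {"tx": 0,"ty": 0,"tz": -0.2,"rx": 0,"ry": 0,"rz": 0,"jaw": 1},
])

```text
time: 15.95
tcp_pos: [0.5298, -0.0506, 0.1559]
eef_rot: [-0.034, 0.966, 0.148, 0.211]
wrist_force: [0.4, 2.3, -1.5]
gripper_width: 0.0868
finger_force: 0.0
```

Call:
arm_command([
  {"tx": 0,"ty": 0,"tz": -0.08,"rx": 0,"ry": 0,"rz": 0,"jaw": 1},
  {"tx": 0,"ty": 0,"tz": -0.11,"rx": 0,"ry": 0,"rz": 0,"jaw": 1},
  {"tx": 0,"ty": 0,"tz": -0.11,"rx": 0,"ry": 0,"rz": 0,"jaw": 1},
  {"tx": 0,"ty": 0,"tz": -0.11,"rx": 0,"ry": 0,"rz": 0,"jaw": 1},
])

```text
time: 16.35
tcp_pos: [0.5133, -0.0563, 0.1965]
eef_rot: [-0.036, 0.965, 0.148, 0.213]
wrist_force: [-0.3, 0.4, -0.6]
gripper_width: 0.0868
finger_force: 0.0
```

```bash
python3 g.py part cover 140
cat > chk.py <<'E'
# chk.py r z...: compare circles on the nest axis with grey levels radially (rim edge in the picture), via ellipse overlap
from h import *
from bench import *
im=get_image("wrist");e=pickle.load(open("est.pkl","rb"));p,R=nest(e["fix"])
f=cv2.GaussianBlur(im["frame"],(3,3),0).astype(float).mean(2)
import sys
z=float(sys.argv[1]);r0=float(sys.argv[2])
a=np.radians(np.arange(0,360,30))
for t in a:
    rs=np.arange(r0-6,r0+6.1,.5)
    u=proj(im,p+(np.c_[rs*np.cos(t),rs*np.sin(t),0*rs+z]/1e3)@R.T)
    v=cv2.remap(f.astype(np.float32),u[:,0].astype(np.float32)[None],u[:,1].astype(np.float32)[None],1)[0]
    g=np.diff(v);i=np.abs(g).argmax();print(int(np.degrees(t)),rs[i]+.25,round(float(g[i]),0),end="; ")
print()
E
python3 chk.py 56 16; python3 chk.py 56 32
```

```text
t 16.35 tcp [ 0.5133 -0.0563  0.1965] w 0.0868 F [-0.3  0.4 -0.6] q [-0.82 -0.35  0.84  2.15  0.15  0.82 -1.31]
[-0.4683, 0.3914, -0.0644, -0.0044, -0.2767, 0.0013]
0 16.75 1.0; 29 14.75 -2.0; 59 16.75 5.0; 90 14.75 -15.0; 119 16.75 15.0; 150 11.25 -12.0; 180 10.75 -10.0; 210 11.25 -10.0; 239 15.75 11.0; 270 13.25 -11.0; 300 14.25 -2.0; 330 13.75 -2.0; 
0 30.75 -10.0; 29 35.25 -17.0; 59 30.75 -7.0; 90 31.75 -3.0; 119 32.25 -18.0; 150 32.25 -20.0; 180 32.75 -18.0; 210 32.25 -18.0; 239 30.75 -12.0; 270 37.75 -7.0; 300 29.75 -5.0; 330 35.25 -15.0;
```

Call:
arm_command([
  {"tx": -0.07,"ty": 0.06,"tz": -0.06,"rx": 0,"ry": -0.05,"rz": 0,"jaw": 1},
  {"tx": -0.15,"ty": 0.13,"tz": -0.09,"rx": 0,"ry": -0.12,"rz": 0,"jaw": 1},
  {"tx": -0.24,"ty": 0.2,"tz": -0.1,"rx": 0,"ry": -0.2,"rz": 0,"jaw": 1},
  {"tx": -0.33,"ty": 0.28,"tz": -0.1,"rx": -0.004,"ry": -0.277,"rz": 0.001,"jaw": 1},
  {"tx": -0.42,"ty": 0.35,"tz": -0.08,"rx": -0.004,"ry": -0.277,"rz": 0.001,"jaw": 1},
  {"tx": -0.468,"ty": 0.391,"tz": -0.064,"rx": -0.004,"ry": -0.277,"rz": 0.001,"jaw": 1},
  {"tx": -0.468,"ty": 0.391,"tz": -0.064,"rx": -0.004,"ry": -0.277,"rz": 0.001,"jaw": 1},
  {"tx": -0.468,"ty": 0.391,"tz": -0.064,"rx": -0.004,"ry": -0.277,"rz": 0.001,"jaw": 1},
])

```text
time: 17.25
tcp_pos: [0.3875, -0.2596, 0.14]
eef_rot: [0.001, 0.989, 0.15, -0.002]
wrist_force: [0.6, 0.3, -0.0]
gripper_width: 0.0871
finger_force: 0.0
```

Call:
arm_command([
  {"tx": 0,"ty": 0,"tz": 0,"rx": 0,"ry": 0,"rz": 0,"jaw": 1},
])

```text
time: 17.35
tcp_pos: [0.3887, -0.2587, 0.1407]
eef_rot: [0.0, 0.989, 0.151, -0.0]
wrist_force: [-0.3, 0.8, -0.3]
gripper_width: 0.0869
finger_force: 0.0
```

```bash
python3 part.py cover; python3 g.py part cover 2.5
```

```text
model bbox [284.8 157.6 349.4 222.2] seen [284. 159. 348. 222.]
old [ 0.3878 -0.2595] new [ 0.3868 -0.2587] res [ 0.2 -0.3 -0.2  0.3]
t 17.4 tcp [ 0.3888 -0.2585  0.1408] w 0.0873 F [ 0.  -0.2 -0. ] q [-0.76  0.04  1.31  2.01 -0.05  1.12 -0.7 ]
[-0.0034, 0.0017, 0.3457, 0.0, -0.0002, 0.0017]
```

Joint 3 is at 1.31, close to its 1.34 limit. I'll descend a little and see which way it goes.

Call:
arm_command([
  {"tx": -0.004,"ty": 0.001,"tz": 0.03,"rx": 0,"ry": 0,"rz": 0,"jaw": 1},
  {"tx": -0.004,"ty": 0.001,"tz": 0.06,"rx": 0,"ry": 0,"rz": 0,"jaw": 1},
])

```text
time: 17.6
tcp_pos: [0.3879, -0.2592, 0.1167]
eef_rot: [-0.0, 0.988, 0.152, 0.001]
wrist_force: [1.0, 1.1, -0.9]
gripper_width: 0.0873
finger_force: 0.0
```

```bash
python3 g.py part cover 2.5
```

```text
t 17.6 tcp [ 0.3879 -0.2592  0.1167] w 0.0873 F [ 1.   1.1 -0.9] q [-0.7   0.14  1.28  2.04 -0.15  1.06 -0.61]
[-0.0013, 0.0009, 0.2855, -0.0004, -0.0016, 0.0021]
```

Call:
arm_command([
  {"tx": -0.002,"ty": 0.001,"tz": 0.08,"rx": 0,"ry": 0,"rz": 0.002,"jaw": 1},
  {"tx": -0.002,"ty": 0.001,"tz": 0.16,"rx": 0,"ry": 0,"rz": 0.002,"jaw": 1},
  {"tx": -0.002,"ty": 0.001,"tz": 0.22,"rx": 0,"ry": 0,"rz": 0.002,"jaw": 1},
  {"tx": -0.002,"ty": 0.001,"tz": 0.26,"rx": 0,"ry": 0,"rz": 0.002,"jaw": 1},
  {"tx": -0.002,"ty": 0.001,"tz": 0.28,"rx": 0,"ry": 0,"rz": 0.002,"jaw": 1},
  {"tx": -0.002,"ty": 0.001,"tz": 0.28,"rx": 0,"ry": 0,"rz": 0.002,"jaw": 1},
  {"tx": -0.002,"ty": 0.001,"tz": 0.28,"rx": 0,"ry": 0,"rz": 0.002,"jaw": 1},
])

```text
time: 18.3
tcp_pos: [0.3867, -0.2608, 0.0053]
eef_rot: [0.0, 0.989, 0.149, 0.0]
wrist_force: [0.3, -0.7, -0.4]
gripper_width: 0.0869
finger_force: 0.0
```

```bash
python3 g.py part cover 2.5
```

```text
t 18.3 tcp [ 0.3867 -0.2608  0.0053] w 0.0869 F [ 0.3 -0.7 -0.4] q [-0.41  0.41  1.03  2.12 -0.47  0.86 -0.36]
[0.0035, -0.0023, 0.0071, 0.0003, -0.0005, -0.001]
```

Call:
arm_command([
  {"tx": 0.002,"ty": -0.003,"tz": 0.007,"rx": 0,"ry": 0,"rz": 0,"jaw": 1},
  {"tx": 0.002,"ty": -0.003,"tz": 0.007,"rx": 0,"ry": 0,"rz": 0,"jaw": -1},
  {"tx": 0.002,"ty": -0.003,"tz": 0.007,"rx": 0,"ry": 0,"rz": 0,"jaw": -1},
  {"tx": 0.002,"ty": -0.003,"tz": 0.007,"rx": 0,"ry": 0,"rz": 0,"jaw": -1},
  {"tx": 0.002,"ty": -0.003,"tz": 0.007,"rx": 0,"ry": 0,"rz": 0,"jaw": -1},
  {"tx": 0.002,"ty": -0.003,"tz": 0.007,"rx": 0,"ry": 0,"rz": 0,"jaw": -1},
  {"tx": 0.002,"ty": -0.003,"tz": 0.007,"rx": 0,"ry": 0,"rz": 0,"jaw": -1},
], squeeze=30)

```text
time: 19.0
tcp_pos: [0.3863, -0.2595, 0.0017]
eef_rot: [0.0, 0.989, 0.149, -0.0]
wrist_force: [-0.2, 0.4, 3.0]
gripper_width: 0.0621
finger_force: 30.0
```

```bash
python3 g.py part cover 2.5
```

```text
t 19.0 tcp [ 0.3863 -0.2595  0.0017] w 0.0621 F [-0.2  0.4  3. ] q [-0.4   0.41  1.03  2.13 -0.47  0.85 -0.36]
[0.0035, 0.0011, -0.0019, -0.0, 0.0002, -0.0015]
```

Call:
arm_command([
  {"tx": 0,"ty": 0,"tz": -0.01,"rx": 0,"ry": 0,"rz": 0,"jaw": -1},
  {"tx": 0,"ty": 0,"tz": -0.025,"rx": 0,"ry": 0,"rz": 0,"jaw": -1},
  {"tx": 0,"ty": 0,"tz": -0.035,"rx": 0,"ry": 0,"rz": 0,"jaw": -1},
  {"tx": 0,"ty": 0,"tz": -0.035,"rx": 0,"ry": 0,"rz": 0,"jaw": -1},
  {"tx": 0,"ty": 0,"tz": -0.035,"rx": 0,"ry": 0,"rz": 0,"jaw": -1},
  {"tx": 0,"ty": 0,"tz": -0.035,"rx": 0,"ry": 0,"rz": 0,"jaw": -1},
])

```text
time: 19.6
tcp_pos: [0.3862, -0.2594, 0.0156]
eef_rot: [-0.0, 0.989, 0.149, -0.0]
wrist_force: [-0.5, 0.8, -3.0]
gripper_width: 0.0624
finger_force: 30.0
```

```bash
python3 g.py nest 150
python3 - <<'E'
from h import *
from bench import *
im=get_image("wrist");f=cv2.convertScaleAbs(im["frame"],alpha=1.5)
s=get_state();q=s["eef_rot"];C=Rn.from_quat([q[1],q[2],q[3],q[0]]).as_matrix()
th=np.linspace(0,2*np.pi,60);f=cv2.resize(f[160:340,200:440],None,fx=3,fy=3,interpolation=cv2.INTER_CUBIC)
for r,z in ((.032,.0025-.014),(.032,.0025),(.013,.0025-.028)):
  P=s["tcp_pos"]+np.c_[r*np.cos(th),r*np.sin(th),0*th+z]@C.T;cv2.polylines(f,[((proj(im,P)-[200,160])*3+1).astype(int)],True,(0,0,255),1)
cv2.imwrite("pics/held3.png",f)
E
```

```text
t 19.6 tcp [ 0.3862 -0.2594  0.0156] w 0.0624 F [-0.5  0.8 -3. ] q [-0.43  0.38  1.06  2.12 -0.44  0.87 -0.38]
[0.4618, -0.3865, -0.4387, 0.0002, 0.2782, -0.0014]
```

View pics/held3.png

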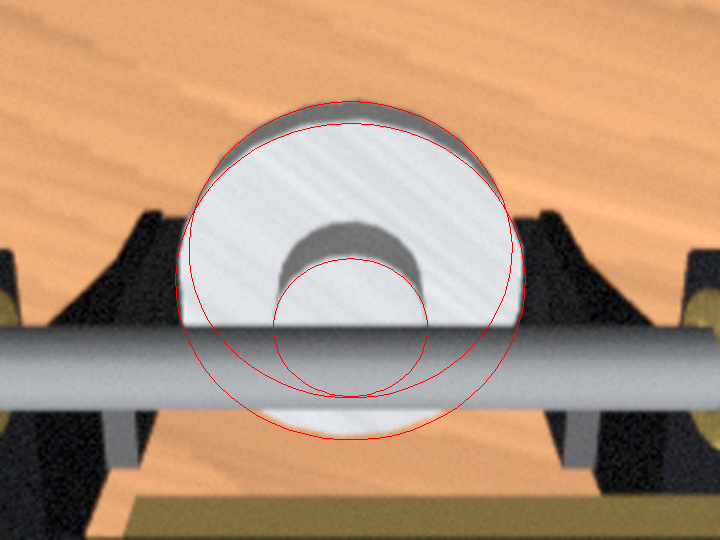

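The outline matches the cover: it is held level and boss up, with the boss at about (350,270). Moving diagonally toward the pocket to keep joint 3 low.

Call:
arm_command([
  {"tx": 0.03,"ty": -0.03,"tz": -0.05,"rx": 0,"ry": 0,"rz": 0,"jaw": -1},
  {"tx": 0.09,"ty": -0.08,"tz": -0.11,"rx": 0,"ry": 0,"rz": 0,"jaw": -1},
  {"tx": 0.16,"ty": -0.14,"tz": -0.19,"rx": 0,"ry": 0,"rz": 0,"jaw": -1},
  {"tx": 0.22,"ty": -0.19,"tz": -0.27,"rx": 0,"ry": 0,"rz": 0,"jaw": -1},
])

```text
time: 20.05
tcp_pos: [0.4482, -0.1597, 0.1244]
eef_rot: [0.0, 0.989, 0.149, -0.001]
wrist_force: [0.6, 0.5, -1.9]
gripper_width: 0.0621
finger_force: 30.0
```

```bash
python3 g.py nest 150
```

```text
t 20.05 tcp [ 0.4482 -0.1597  0.1244] w 0.0621 F [ 0.6  0.5 -1.9] q [-0.91  0.17  1.27  2.01 -0.18  1.09 -0.83]
[0.2402, -0.1939, -0.1669, 0.0004, 0.2789, -0.0017]
```

Call:
arm_command([
  {"tx": 0.04,"ty": -0.04,"tz": -0.01,"rx": 0,"ry": 0.06,"rz": 0,"jaw": -1},
  {"tx": 0.08,"ty": -0.08,"tz": -0.03,"rx": 0,"ry": 0.13,"rz": 0,"jaw": -1},
])

```text
time: 20.25
tcp_pos: [0.4609, -0.1334, 0.1308]
eef_rot: [-0.008, 0.987, 0.149, 0.065]
wrist_force: [-1.2, -0.7, -3.3]
gripper_width: 0.062
finger_force: 30.0
```

```bash
python3 g.py nest 150
```

```text
t 20.25 tcp [ 0.4609 -0.1334  0.1308] w 0.062 F [-1.2 -0.7 -3.3] q [-1.04 -0.14  1.24  2.09  0.09  0.99 -1.11]
[0.2089, -0.1399, -0.1245, 0.0023, 0.1943, -0.0005]
```

Call:
arm_command([
  {"tx": 0.05,"ty": -0.04,"tz": -0.06,"rx": 0,"ry": 0.07,"rz": 0,"jaw": -1},
  {"tx": 0.1,"ty": -0.07,"tz": -0.12,"rx": 0,"ry": 0.13,"rz": 0,"jaw": -1},
  {"tx": 0.13,"ty": -0.1,"tz": -0.14,"rx": 0,"ry": 0.16,"rz": 0,"jaw": -1},
])

```text
time: 20.55
tcp_pos: [0.4913, -0.0825, 0.1958]
eef_rot: [-0.029, 0.97, 0.145, 0.191]
wrist_force: [0.3, 0.4, -1.4]
gripper_width: 0.0622
finger_force: 30.0
```

```bash
python3 g.py nest 150
```

```text
t 20.55 tcp [ 0.4913 -0.0825  0.1958] w 0.0622 F [ 0.3  0.4 -1.4] q [-0.86 -0.42  0.89  2.15  0.25  0.9  -1.35]
[0.0699, -0.0412, 0.0419, 0.0008, 0.0298, -0.0021]
```

Call:
arm_command([
  {"tx": 0.03,"ty": -0.02,"tz": 0.02,"rx": 0,"ry": 0.01,"rz": -0.002,"jaw": -1},
  {"tx": 0.07,"ty": -0.04,"tz": 0.042,"rx": 0,"ry": 0.025,"rz": -0.002,"jaw": -1},
  {"tx": 0.07,"ty": -0.04,"tz": 0.042,"rx": 0,"ry": 0.028,"rz": -0.002,"jaw": -1},
  {"tx": 0.07,"ty": -0.04,"tz": 0.042,"rx": 0,"ry": 0.028,"rz": -0.002,"jaw": -1},
  {"tx": 0.07,"ty": -0.04,"tz": 0.042,"rx": 0,"ry": 0.028,"rz": -0.002,"jaw": -1},
])

```text
time: 21.05
tcp_pos: [0.516, -0.0589, 0.1872]
eef_rot: [-0.03, 0.967, 0.147, 0.208]
wrist_force: [-0.7, -0.4, -2.3]
gripper_width: 0.062
finger_force: 30.0
```

```bash
python3 g.py nest 105
```

```text
t 21.05 tcp [ 0.516  -0.0589  0.1872] w 0.062 F [-0.7 -0.4 -2.3] q [-0.91 -0.37  0.92  2.15  0.22  0.82 -1.36]
[0.0094, -0.0032, 0.1058, 0.0016, 0.0083, 0.0001]
```

Call:
arm_command([
  {"tx": 0.009,"ty": -0.003,"tz": 0.04,"rx": 0.001,"ry": 0.008,"rz": 0,"jaw": -1},
  {"tx": 0.009,"ty": -0.003,"tz": 0.08,"rx": 0.001,"ry": 0.008,"rz": 0,"jaw": -1},
  {"tx": 0.009,"ty": -0.003,"tz": 0.105,"rx": 0.001,"ry": 0.008,"rz": 0,"jaw": -1},
  {"tx": 0.009,"ty": -0.003,"tz": 0.105,"rx": 0.001,"ry": 0.008,"rz": 0,"jaw": -1},
  {"tx": 0.009,"ty": -0.003,"tz": 0.105,"rx": 0.001,"ry": 0.008,"rz": 0,"jaw": -1},
])

```text
time: 21.55
tcp_pos: [0.5356, -0.0514, 0.1508]
eef_rot: [-0.032, 0.965, 0.147, 0.214]
wrist_force: [0.7, -0.2, -1.9]
gripper_width: 0.0621
finger_force: 30.0
```

```bash
python3 g.py nest 57.8
```

```text
t 21.55 tcp [ 0.5356 -0.0514  0.1508] w 0.0621 F [ 0.7 -0.2 -1.9] q [-1.03 -0.28  1.06  2.17  0.14  0.69 -1.29]
[-0.0011, 0.0003, 0.1194, 0.0006, -0.0, 0.0005]
```

Call:
arm_command([
  {"tx": -0.001,"ty": 0,"tz": 0.03,"rx": 0,"ry": 0,"rz": 0,"jaw": -1},
  {"tx": -0.001,"ty": 0,"tz": 0.06,"rx": 0,"ry": 0,"rz": 0,"jaw": -1},
  {"tx": -0.001,"ty": 0,"tz": 0.08,"rx": 0,"ry": 0,"rz": 0,"jaw": -1},
  {"tx": -0.001,"ty": 0,"tz": 0.08,"rx": 0,"ry": 0,"rz": 0,"jaw": -1},
])

```text
time: 21.95
tcp_pos: [0.5482, -0.0471, 0.1213]
eef_rot: [-0.032, 0.965, 0.147, 0.214]
wrist_force: [-0.7, 0.2, -1.8]
gripper_width: 0.0628
finger_force: 30.0
```

```bash
python3 g.py nest 57.8
```

```text
t 21.95 tcp [ 0.5482 -0.0471  0.1213] w 0.0628 F [-0.7  0.2 -1.8] q [-1.19 -0.19  1.26  2.18  0.02  0.61 -1.18]
[-0.0001, 0.0013, 0.0385, 0.0004, 0.0001, 0.0008]
```

Joint 3 is at 1.26 with 15 mm left to go. Before continuing I'll identify the kinematics from logged states and predict where it ends up.

```bash
cat > kin.py <<'E'
from h import *
def fk(q,v):
    d1,L1,L2,L3,a0=v
    R=Rn.identity();p=np.array([0,0,d1])
    sg=[-1,1,-1,1,-1,1,-1];ax="zyzyzyz";L=[0,0,L1,0,L2,0,L3]
    for i in range(7):
        R=R*Rn.from_euler(ax[i],sg[i]*q[i])
        if L[i]: p=p+R.apply([0,0,L[i]])
    return p,R*Rn.from_euler('z',a0)
D=[([-1.17657605,.332823,-.06473206,1.46086446,.0216187,1.34989153,-.08848666],[.25288,.57117,.22182],[0,.20687,.97837,0]),
([-.48,-.2,.57,2.1,-.09,.85,-1.08],[.5186,-.0534,.2003],[-.038,.965,.168,.198]),
([-.81,.42,.2,1.84,-.1,.88,-1.83],[.4778,.3004,.0069],[0,.989,.149,0]),
([-.54,.17,.68,2.16,-.59,.51,-.69],[.5748,-.0394,.0611],[-.033,.965,.146,.214]),
([-.18,.71,.77,1.63,-.56,1.03,-.51],[.5874,-.2766,.0051],[0,.989,.15,0]),
([-.9,.09,1.06,2.18,-.49,.57,-.76],[.5612,-.0433,.0922],[-.034,.965,.146,.214]),
([-.4,.41,1.03,2.13,-.47,.85,-.36],[.3863,-.2595,.0017],[0,.989,.149,0]),
([-1.19,-.19,1.26,2.18,.02,.61,-1.18],[.5482,-.0471,.1213],[-.032,.965,.147,.214])]
def res(v):
    o=[]
    for q,p,w in D:
        P,R=fk(q,v);o+=[*(P-p),*(.2*(Rn.from_quat([w[1],w[2],w[3],w[0]]).inv()*R).as_rotvec())]
    return np.array(o)
def fit():
    best=min((least_squares(res,[.35,.4,.4,.3,a]) for a in (1.57,-1.57,0,3.1)),key=lambda r:r.cost)
    return best.x
if __name__=="__main__":
    v=fit();print(v.round(4),np.abs(res(v)).reshape(-1,6).max(1).round(4))
    np.save("v.npy",v)
E
python3 kin.py
```

```text
[0.2617 0.3953 0.5292 0.2806 1.5703] [0.037  0.0358 0.0365 0.0189 0.0087 0.0149 0.0077 0.0341]
```

```bash
python3 - <<'E'
s=open("kin.py").read()
s=s.replace("d1,L1,L2,L3,a0=v","d1,L1,L2,L3,a0,a1,a3,a4,a5,a6=v")
s=s.replace("L=[0,0,L1,0,L2,0,L3]","L=[(a1,0,0),(0,0,0),(a3,0,L1),(a4,0,0),(a5,0,L2),(a6,0,0),(0,0,L3)]")
s=s.replace("if L[i]: p=p+R.apply([0,0,L[i]])","p=p+R.apply(L[i])")
s=s.replace("[.35,.4,.4,.3,a]","[.35,.4,.4,.3,a,0,0,0,0,0]")
open("kin.py","w").write(s)
E
python3 kin.py
cat > sim.py <<'E'
from kin import *
v=np.load("v.npy")
def step(q,p,R,n=1):
    for _ in range(6):
        P,C=fk(q,v);e=np.r_[p-P,(R*C.inv()).as_rotvec()]
        J=np.zeros((6,7))
        for i in range(7):
            d=q.copy();d[i]+=1e-5;P2,C2=fk(d,v);J[:,i]=np.r_[P2-P,(C2*C.inv()).as_rotvec()]/1e-5
        q=q+np.linalg.pinv(J)@e
    return q
def move(q,p,R,n=12):
    P,C=fk(q,v);w=(R*C.inv()).as_rotvec()
    for k in range(1,n+1): q=step(q,P+(p-P)*k/n,Rn.from_rotvec(w*k/n)*C)
    return q
e=pickle.load(open("est.pkl","rb"));pn,RN=nest(e["fix"]);TN=Rn.from_matrix(tooln(RN));DN=Rn.from_matrix(down(e["fix"][2]-np.pi/2))
def N(h): return pn+RN[:,2]*h/1e3,TN
if __name__=="__main__":
    # check against the record
    q=np.array([-.58,-.09,.68,2.16,-.19,.65,-1.02]);q=move(q,*N(90));q=move(q,*N(7));print("housing descent: rec -.54 .17 .68",q.round(2))
    q=np.array([-.82,-.35,.84,2.15,.15,.82,-1.31]);q=move(q,np.array([.388,-.259,.14]),DN);print("to cover: rec -.76 .04 1.31",q.round(2))
    q=np.array([-1.03,-.28,1.06,2.17,.14,.69,-1.29]);q=move(q,*N(74));print("rec -1.19 -.19 1.26",q.round(2));q=move(q,*N(57));print("end",q.round(2))
E
python3 sim.py
```

```text
[ 2.4370e-01  4.3150e-01  4.9840e-01  3.3180e-01  1.5703e+00 -2.7500e-02
  1.3400e-02 -1.5000e-03 -2.0600e-02 -6.8000e-03] [0.0448 0.0209 0.0328 0.0053 0.0085 0.0093 0.0095 0.0119]
housing descent: rec -.54 .17 .68 [-0.57  0.18  0.72  2.14 -0.6   0.53 -0.68]
to cover: rec -.76 .04 1.31 [-0.93 -0.12  1.41  2.05  0.13  1.11 -0.85]
rec -1.19 -.19 1.26 [-1.21 -0.18  1.29  2.2   0.01  0.59 -1.17]
end [-1.34 -0.15  1.42  2.21 -0.05  0.56 -1.12]
```

The model reproduces the record and predicts joint 3 would reach about 1.4, past its limit. I'm searching in simulation for a safe loop in free space that unwinds it.

```bash
cat > search.py <<'E'
from sim import *
from bench import get_state
import time
q0=get_state()["joint_positions"];lo=np.array([-2.6,-.5,-1.47,.16,-1.27,.06,-2.6])+.05;hi=np.array([2.6,2.12,1.34,2.42,4.41,2.06,2.6])-.05
P0=move(q0,*N(115),8);P1=move(P0,*N(150),6);print(q0.round(2),P0.round(2),P1.round(2))
rng=np.random.default_rng(1);best=[];t=time.time()
base=move(P1,*N(60),8);print("no loop end",base.round(2))
tilt=lambda a,b:DN*Rn.from_rotvec([b,a,0])
while time.time()-t<150:
    W=[]
    for _ in range(2):
        az=rng.uniform(-.6,.8);r=rng.uniform(.45,.68);W.append((np.array([r*np.cos(az),r*np.sin(az),rng.uniform(.2,.36)]),tilt(rng.uniform(-.3,.6),rng.uniform(-.4,.4))))
    q=P1;ok=True
    for w in W+[N(150)]:
        for k in range(2):
            P,C=fk(q,v) if k==0 else (P,C)
            f=(k+1)/2;q=move(q,P+(w[0]-P)*f,Rn.from_rotvec((w[1]*C.inv()).as_rotvec()*f)*C,3)
            if np.any(q<lo) or np.any(q>hi): ok=False;break
        if not ok: break
    if ok: best.append((q[2],W,q))
best.sort(key=lambda b:b[0]);print(len(best))
for b in best[:5]:
    print(b[0].round(3),b[2].round(2),[(w[0].round(3).tolist(),(DN.inv()*w[1]).as_rotvec().round(2).tolist()) for w in b[1]])
pickle.dump(best[:5],open("loops.pkl","wb"))
E
timeout 400 python3 search.py
```

```text
[-1.19 -0.19  1.26  2.18  0.02  0.61 -1.18] [-1.03 -0.28  1.09  2.18  0.14  0.69 -1.26] [-0.94 -0.36  0.98  2.17  0.2   0.77 -1.31]
no loop end [-1.31 -0.15  1.39  2.2  -0.05  0.56 -1.12]
228
0.588 [-0.44 -0.19  0.59  2.14 -0.12  0.77 -1.04] [([0.336, 0.328, 0.228], [-0.31, 0.27, -0.0]), ([0.574, 0.156, 0.288], [-0.02, 0.08, -0.0])]
0.59 [-0.44 -0.19  0.59  2.14 -0.12  0.77 -1.04] [([0.396, 0.37, 0.247], [-0.3, 0.46, -0.0]), ([0.449, 0.204, 0.263], [0.27, -0.09, 0.0])]
0.608 [-0.46 -0.19  0.61  2.15 -0.11  0.76 -1.04] [([0.475, 0.424, 0.291], [-0.24, 0.4, 0.0]), ([0.491, 0.389, 0.279], [-0.07, -0.26, 0.0])]
0.617 [-0.47 -0.2   0.62  2.15 -0.11  0.76 -1.05] [([0.577, 0.35, 0.356], [-0.37, 0.45, 0.0]), ([0.611, -0.288, 0.287], [-0.4, -0.2, -0.0])]
0.64 [-0.5  -0.2   0.64  2.15 -0.1   0.76 -1.06] [([0.374, 0.376, 0.289], [-0.27, 0.2, 0.0]), ([0.555, 0.257, 0.323], [-0.35, -0.1, -0.0])]
```

Call:
arm_command([
  {"tx": 0,"ty": 0.001,"tz": -0.05,"rx": 0,"ry": 0,"rz": 0,"jaw": -1},
  {"tx": 0,"ty": 0.001,"tz": -0.12,"rx": 0,"ry": 0,"rz": 0,"jaw": -1},
  {"tx": 0,"ty": 0.001,"tz": -0.19,"rx": 0,"ry": 0,"rz": 0,"jaw": -1},
  {"tx": 0,"ty": 0.001,"tz": -0.19,"rx": 0,"ry": 0,"rz": 0,"jaw": -1},
])

```text
time: 22.35
tcp_pos: [0.5188, -0.0586, 0.1948]
eef_rot: [-0.032, 0.965, 0.146, 0.218]
wrist_force: [0.2, -0.1, -2.0]
gripper_width: 0.0621
finger_force: 30.0
```

```bash
python3 - <<'E'
s=open("g.py").read()
s=s.replace("else: t,T","elif a[0]=='pose': t,T=[float(v) for v in a[1:4]],D@Rn.from_rotvec([float(v) for v in a[4:7]]).as_matrix()\nelse: t,T")
open("g.py","w").write(s)
E
python3 g.py pose .336 .328 .228 -.31 .27 0
```

```text
t 22.35 tcp [ 0.5188 -0.0586  0.1948] w 0.0621 F [ 0.2 -0.1 -2. ] q [-0.89 -0.37  0.89  2.15  0.21  0.81 -1.35]
[-0.1006, -1.0582, -0.1417, -0.1907, -0.108, -0.0441]
```

Call:
arm_command([
  {"tx": -0.01,"ty": -0.106,"tz": -0.014,"rx": -0.019,"ry": -0.011,"rz": -0.004,"jaw": -1},
  {"tx": -0.02,"ty": -0.212,"tz": -0.028,"rx": -0.038,"ry": -0.022,"rz": -0.009,"jaw": -1},
  {"tx": -0.03,"ty": -0.318,"tz": -0.042,"rx": -0.057,"ry": -0.032,"rz": -0.013,"jaw": -1},
  {"tx": -0.04,"ty": -0.424,"tz": -0.057,"rx": -0.076,"ry": -0.043,"rz": -0.018,"jaw": -1},
  {"tx": -0.05,"ty": -0.53,"tz": -0.071,"rx": -0.095,"ry": -0.054,"rz": -0.022,"jaw": -1},
  {"tx": -0.06,"ty": -0.636,"tz": -0.085,"rx": -0.114,"ry": -0.065,"rz": -0.026,"jaw": -1},
  {"tx": -0.07,"ty": -0.742,"tz": -0.099,"rx": -0.133,"ry": -0.076,"rz": -0.031,"jaw": -1},
  {"tx": -0.08,"ty": -0.848,"tz": -0.113,"rx": -0.152,"ry": -0.086,"rz": -0.035,"jaw": -1},
])

```text
time: 23.15
tcp_pos: [0.3699, 0.2541, 0.2174]
eef_rot: [0.099, 0.97, 0.148, 0.166]
wrist_force: [1.8, -0.0, -1.4]
gripper_width: 0.0622
finger_force: 30.0
```

```bash
python3 g.py pose .336 .328 .228 -.31 .27 0
```

```text
t 23.15 tcp [0.3699 0.2541 0.2174] w 0.0622 F [ 1.8 -0.  -1.4] q [-0.94 -0.16 -0.06  2.06  0.4   1.2  -2.41]
[-0.0093, -0.1882, -0.0809, -0.0392, -0.0184, -0.0066]
```

```bash
cat > pred.py <<'E'
from sim import *
from bench import get_state
q=get_state()["joint_positions"];A=q
B=(np.array([.574,.156,.288]),DN*Rn.from_rotvec([-.02,.08,0]))
for name,W in (("direct",[]),("B",[B])):
    q=A;print(name)
    for w in W+[N(150),N(105),N(57)]: q=move(q,*w,10);print(q.round(2))
E
python3 pred.py; python3 g.py pose .574 .156 .288 -.02 .08 0;python3 g.py nest 150
```

```text
direct
[-0.9  -0.33  0.95  2.16  0.16  0.77 -1.27]
[-1.01 -0.23  1.09  2.18  0.06  0.66 -1.2 ]
[-1.28 -0.08  1.38  2.2  -0.17  0.56 -1.03]
B
[-0.65  0.19  0.41  1.53 -0.06  1.35 -1.51]
[-0.5  -0.2   0.64  2.15 -0.1   0.76 -1.06]
[-0.54 -0.1   0.68  2.16 -0.2   0.67 -0.98]
[-0.57  0.03  0.72  2.16 -0.37  0.59 -0.85]
t 23.15 tcp [0.3699 0.2541 0.2174] w 0.0622 F [ 1.8 -0.  -1.4] q [-0.94 -0.16 -0.06  2.06  0.4   1.2  -2.41]
[0.4325, 0.4024, 0.0508, 0.1445, -0.1401, 0.006]
t 23.15 tcp [0.3699 0.2541 0.2174] w 0.0622 F [ 1.8 -0.  -1.4] q [-0.94 -0.16 -0.06  2.06  0.4   1.2  -2.41]
[0.0629, 0.8068, 0.302, 0.1531, 0.0855, 0.0356]
```

Going via B gives joint 3 about 0.7 at the end.

Call:
arm_command([
  {"tx": 0.07,"ty": 0.067,"tz": 0.008,"rx": 0.024,"ry": -0.023,"rz": 0.001,"jaw": -1},
  {"tx": 0.144,"ty": 0.134,"tz": 0.017,"rx": 0.048,"ry": -0.047,"rz": 0.002,"jaw": -1},
  {"tx": 0.216,"ty": 0.201,"tz": 0.025,"rx": 0.072,"ry": -0.07,"rz": 0.003,"jaw": -1},
  {"tx": 0.288,"ty": 0.268,"tz": 0.034,"rx": 0.096,"ry": -0.093,"rz": 0.004,"jaw": -1},
  {"tx": 0.36,"ty": 0.335,"tz": 0.042,"rx": 0.12,"ry": -0.117,"rz": 0.005,"jaw": -1},
  {"tx": 0.4325,"ty": 0.402,"tz": 0.051,"rx": 0.1445,"ry": -0.14,"rz": 0.006,"jaw": -1},
  {"tx": 0.4325,"ty": 0.402,"tz": 0.051,"rx": 0.1445,"ry": -0.14,"rz": 0.006,"jaw": -1},
])

```text
time: 23.85
tcp_pos: [0.5797, 0.1496, 0.2874]
eef_rot: [0.005, 0.988, 0.146, 0.041]
wrist_force: [-1.0, -0.7, -2.5]
gripper_width: 0.0622
finger_force: 30.0
```

```bash
python3 pred.py|head -4; python3 g.py nest 150
```

```text
direct
[-0.49 -0.2   0.63  2.15 -0.1   0.76 -1.06]
[-0.53 -0.1   0.68  2.16 -0.21  0.67 -0.98]
[-0.56  0.03  0.71  2.16 -0.37  0.59 -0.85]
t 23.85 tcp [0.5797 0.1496 0.2874] w 0.0622 F [-1.  -0.7 -2.5] q [-0.66  0.18  0.36  1.53 -0.04  1.36 -1.57]
[-0.3179, 0.4447, 0.2264, 0.015, 0.2269, -0.0015]
```

Call:
arm_command([
  {"tx": -0.05,"ty": 0.07,"tz": 0.03,"rx": 0.002,"ry": 0.035,"rz": 0,"jaw": -1},
  {"tx": -0.1,"ty": 0.14,"tz": 0.07,"rx": 0.004,"ry": 0.07,"rz": 0,"jaw": -1},
  {"tx": -0.16,"ty": 0.22,"tz": 0.11,"rx": 0.007,"ry": 0.113,"rz": 0,"jaw": -1},
  {"tx": -0.22,"ty": 0.3,"tz": 0.15,"rx": 0.01,"ry": 0.155,"rz": -0.001,"jaw": -1},
  {"tx": -0.27,"ty": 0.38,"tz": 0.19,"rx": 0.013,"ry": 0.195,"rz": -0.001,"jaw": -1},
  {"tx": -0.318,"ty": 0.445,"tz": 0.226,"rx": 0.015,"ry": 0.227,"rz": -0.0015,"jaw": -1},
  {"tx": -0.318,"ty": 0.445,"tz": 0.226,"rx": 0.015,"ry": 0.227,"rz": -0.0015,"jaw": -1},
  {"tx": -0.318,"ty": 0.445,"tz": 0.226,"rx": 0.015,"ry": 0.227,"rz": -0.0015,"jaw": -1},
])

```text
time: 24.65
tcp_pos: [0.5136, -0.0529, 0.1906]
eef_rot: [-0.035, 0.965, 0.149, 0.214]
wrist_force: [0.5, 0.5, -0.5]
gripper_width: 0.062
finger_force: 30.0
```

```bash
python3 g.py nest 105
```

```text
t 24.65 tcp [ 0.5136 -0.0529  0.1906] w 0.062 F [ 0.5  0.5 -0.5] q [-0.49 -0.23  0.57  2.15 -0.06  0.78 -1.14]
[0.0054, 0.0137, 0.114, -0.0036, 0.0001, 0.0027]
```

Call:
arm_command([
  {"tx": 0.005,"ty": 0.013,"tz": 0.04,"rx": -0.003,"ry": 0,"rz": 0.002,"jaw": -1},
  {"tx": 0.005,"ty": 0.013,"tz": 0.08,"rx": -0.003,"ry": 0,"rz": 0.002,"jaw": -1},
  {"tx": 0.005,"ty": 0.013,"tz": 0.113,"rx": -0.003,"ry": 0,"rz": 0.002,"jaw": -1},
  {"tx": 0.005,"ty": 0.013,"tz": 0.113,"rx": -0.003,"ry": 0,"rz": 0.002,"jaw": -1},
  {"tx": 0.005,"ty": 0.013,"tz": 0.113,"rx": -0.003,"ry": 0,"rz": 0.002,"jaw": -1},
])

```text
time: 25.15
tcp_pos: [0.536, -0.0503, 0.1511]
eef_rot: [-0.032, 0.965, 0.149, 0.214]
wrist_force: [-0.6, 0.1, -1.5]
gripper_width: 0.062
finger_force: 30.0
```

```bash
python3 g.py nest 57.8
```

```text
t 25.15 tcp [ 0.536  -0.0503  0.1511] w 0.062 F [-0.6  0.1 -1.5] q [-0.53 -0.12  0.63  2.16 -0.16  0.68 -1.05]
[-0.0031, 0.003, 0.1192, -0.0007, 0.0003, 0.0029]
```

Call:
arm_command([
  {"tx": -0.003,"ty": 0.003,"tz": 0.02,"rx": -0.001,"ry": 0,"rz": 0.002,"jaw": -1},
  {"tx": -0.003,"ty": 0.003,"tz": 0.05,"rx": -0.001,"ry": 0,"rz": 0.002,"jaw": -1},
  {"tx": -0.003,"ty": 0.003,"tz": 0.08,"rx": -0.001,"ry": 0,"rz": 0.002,"jaw": -1},
  {"tx": -0.003,"ty": 0.003,"tz": 0.1,"rx": -0.001,"ry": 0,"rz": 0.002,"jaw": -1},
  {"tx": -0.003,"ty": 0.003,"tz": 0.112,"rx": -0.001,"ry": 0,"rz": 0.002,"jaw": -1},
  {"tx": -0.003,"ty": 0.003,"tz": 0.112,"rx": -0.001,"ry": 0,"rz": 0.002,"jaw": -1},
  {"tx": -0.003,"ty": 0.003,"tz": 0.112,"rx": -0.001,"ry": 0,"rz": 0.002,"jaw": -1},
])

```text
time: 25.85
tcp_pos: [0.5532, -0.0471, 0.11]
eef_rot: [-0.032, 0.965, 0.146, 0.214]
wrist_force: [0.2, -0.4, -2.7]
gripper_width: 0.0625
finger_force: 30.0
```

```bash
python3 g.py nest 57.8
```

```text
t 25.85 tcp [ 0.5532 -0.0471  0.11  ] w 0.0625 F [ 0.2 -0.4 -2.7] q [-0.55  0.01  0.68  2.17 -0.32  0.59 -0.91]
[0.0011, -0.0023, 0.0078, 0.0005, -0.0004, -0.0004]
```

Call:
arm_command([
  {"tx": 0.001,"ty": -0.001,"tz": 0.003,"rx": 0,"ry": 0,"rz": 0,"jaw": -1},
  {"tx": 0.001,"ty": -0.001,"tz": 0.006,"rx": 0,"ry": 0,"rz": 0,"jaw": -1},
  {"tx": 0.001,"ty": -0.001,"tz": 0.008,"rx": 0,"ry": 0,"rz": 0,"jaw": -1},
  {"tx": 0.001,"ty": -0.001,"tz": 0.009,"rx": 0,"ry": 0,"rz": 0,"jaw": -1},
  {"tx": 0.001,"ty": -0.001,"tz": 0.009,"rx": 0,"ry": 0,"rz": 0,"jaw": -1},
])

```text
time: 26.35
tcp_pos: [0.5547, -0.046, 0.1074]
eef_rot: [-0.033, 0.965, 0.146, 0.214]
wrist_force: [-11.9, -0.5, 12.5]
gripper_width: 0.0618
finger_force: 30.0
```

```bash
python3 g.py nest 57.8
```

```text
t 26.35 tcp [ 0.5547 -0.046   0.1074] w 0.0618 F [-11.9  -0.5  12.5] q [-0.55  0.01  0.68  2.17 -0.34  0.58 -0.9 ]
[-0.0002, -0.001, -0.0001, -0.0002, -0.0005, -0.0005]
```

Contact came at the expected height. Releasing and backing out.

Call:
arm_command([
  {"tx": 0,"ty": 0,"tz": -0.002,"rx": 0,"ry": 0,"rz": 0,"jaw": -1},
  {"tx": 0,"ty": 0,"tz": -0.002,"rx": 0,"ry": 0,"rz": 0,"jaw": 1},
  {"tx": 0,"ty": 0,"tz": -0.002,"rx": 0,"ry": 0,"rz": 0,"jaw": 1},
  {"tx": 0,"ty": 0,"tz": -0.002,"rx": 0,"ry": 0,"rz": 0,"jaw": 1},
  {"tx": 0,"ty": 0,"tz": -0.002,"rx": 0,"ry": 0,"rz": 0,"jaw": 1},
  {"tx": 0,"ty": 0,"tz": -0.03,"rx": 0,"ry": 0,"rz": 0,"jaw": 1},
  {"tx": 0,"ty": 0,"tz": -0.1,"rx": 0,"ry": 0,"rz": 0,"jaw": 1},
  {"tx": 0,"ty": 0,"tz": -0.2,"rx": 0,"ry": 0,"rz": 0,"jaw": 1},
])

```text
time: 27.15
tcp_pos: [0.5212, -0.0561, 0.1783]
eef_rot: [-0.032, 0.966, 0.146, 0.212]
wrist_force: [1.3, -0.3, -0.2]
gripper_width: 0.0867
finger_force: 0.0
```

Call:
arm_command([
  {"tx": 0,"ty": 0,"tz": -0.05,"rx": 0,"ry": 0,"rz": 0,"jaw": 1},
  {"tx": 0,"ty": 0,"tz": -0.07,"rx": 0,"ry": 0,"rz": 0,"jaw": 1},
  {"tx": 0,"ty": 0,"tz": -0.07,"rx": 0,"ry": 0,"rz": 0,"jaw": 1},
  {"tx": 0,"ty": 0,"tz": -0.07,"rx": 0,"ry": 0,"rz": 0,"jaw": 1},
  {"tx": 0,"ty": 0,"tz": -0.07,"rx": 0,"ry": 0,"rz": 0,"jaw": 1},
])

```text
time: 27.65
tcp_pos: [0.5107, -0.0593, 0.203]
eef_rot: [-0.032, 0.965, 0.146, 0.213]
wrist_force: [-0.1, -0.6, -0.1]
gripper_width: 0.0874
finger_force: 0.0
```

```bash
python3 g.py nest 150; python3 chk.py 84 13; python3 chk.py 70 32
```

```text
t 27.65 tcp [ 0.5107 -0.0593  0.203 ] w 0.0874 F [-0.1 -0.6 -0.1] q [-0.51 -0.26  0.59  2.14 -0.02  0.82 -1.17]
[0.003, 0.0001, 0.0345, 0.0002, 0.0013, -0.0001]
0 16.75 12.0; 29 13.25 -11.0; 59 12.75 -5.0; 90 11.25 -1.0; 119 17.75 1.0; 150 16.75 1.0; 180 18.25 -1.0; 210 15.75 0.0; 239 12.75 0.0; 270 11.75 -2.0; 300 12.75 -9.0; 330 16.25 13.0; 
0 32.75 -11.0; 29 36.75 -15.0; 59 31.25 -5.0; 90 37.75 -14.0; 119 31.25 -23.0; 150 31.25 -19.0; 180 30.75 -18.0; 210 31.25 -17.0; 239 31.25 -14.0; 270 37.25 -16.0; 300 31.75 -2.0; 330 36.75 -15.0;
```

```bash
python3 -c "
from bench import *
print(sign_off())"
```

```text
the job is handed in; nothing more can be done
None
```

The housing, spacer and cover are stacked in the pocket and the job is handed in at about 28 s; the verdict wasn't shown, but each part touched down at its expected height and the last wrist image put the cover about 1 mm off the axis.

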